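# Hand out the charged battery packs and restart the charger

## Task

Lift every battery pack that shows a green light straight up out of the charging station and stand it upright in a pocket of its own in the blue-topped carrying rack; the packs with a red light are not full yet and stay in their bays. For the packs left behind set the station's timer dial to six hours, the second long tick, one click for each hour; with all the green packs in the rack and the timer set, press the green start button right down and let it come up again. Do not tip a pack over and leave the other things on the bench alone.

Things in the scene. Friction and masses are not known exactly. Their poses are not given: they have to be found in the camera images.
- charger: Charging station, fixed: grey box, x -120 to +110 mm, y +-130 mm, 85 mm high. Origin on the bench, z up, user on the -x side. Eight upright bays in the flat top, outlined yellow: centres at x 10 or 75, y -93, -31, 31 or 93 mm. A black control strip along the -x edge has the dial (x -80, y 55 mm) and the start button (x -80, y -65 mm).
- bay0 (a point): Centre of the mouth of one bay (x 10, y -93 mm on the station). Each bay is a blind hole 46 mm (x) by 28 mm (y), 79 mm deep: a pack has 1 mm of play each side and stands 37 mm out of the top, 36 mm clear of the next pack in y, 21 mm in x. Some bays are empty.
- pack1: Charged battery pack with a green light on its top: a black upright box 44 mm (x) by 26 mm (y) by 116 mm tall (z), 0.15 to 0.3 kg, yellow wrap on the lower part, grey band near the top. Origin: centre of its underside; z up along the pack. Starts in any one of the bays, its x and y along the station's. Three to five of pack1 to pack5 are there; an absent one reads None.
- pack2: Charged battery pack with a green light on its top: a black upright box 44 mm (x) by 26 mm (y) by 116 mm tall (z), 0.15 to 0.3 kg, yellow wrap on the lower part, grey band near the top. Origin: centre of its underside; z up along the pack. Starts in any one of the bays, its x and y along the station's. Three to five of pack1 to pack5 are there; an absent one reads None.
- pack3: Charged battery pack with a green light on its top: a black upright box 44 mm (x) by 26 mm (y) by 116 mm tall (z), 0.15 to 0.3 kg, yellow wrap on the lower part, grey band near the top. Origin: centre of its underside; z up along the pack. Starts in any one of the bays, its x and y along the station's. Three to five of pack1 to pack5 are there; an absent one reads None.
- pack4: Charged battery pack with a green light on its top: a black upright box 44 mm (x) by 26 mm (y) by 116 mm tall (z), 0.15 to 0.3 kg, yellow wrap on the lower part, grey band near the top. Origin: centre of its underside; z up along the pack. Starts in any one of the bays, its x and y along the station's. Three to five of pack1 to pack5 are there; an absent one reads None.
- pack5: Charged battery pack with a green light on its top: a black upright box 44 mm (x) by 26 mm (y) by 116 mm tall (z), 0.15 to 0.3 kg, yellow wrap on the lower part, grey band near the top. Origin: centre of its underside; z up along the pack. Starts in any one of the bays, its x and y along the station's. Three to five of pack1 to pack5 are there; an absent one reads None.
- red1: Battery pack still charging, red light on its top; otherwise the same as the green ones. It stays in its bay.
- red2: Battery pack still charging, red light on its top; otherwise the same as the green ones. It stays in its bay.
- rack: Plywood carrying rack, top board painted blue, loose on the bench, 1.2 kg, 150 mm (x) by 200 mm (y) by 62 mm high. Origin: centre of its underside, z up. Six pockets in its top board, centres at x -32 or 32, y -62, 0 or 62 mm, all empty at first. Packs stand in them on the base board (top at z 10 mm), 44 mm side along the rack's x, either way round.
- pocket0 (a point): Floor centre of one pocket (x -32, y -62, z 10 mm on the rack). The pocket is a hole 54 mm (x) by 36 mm (y) through the top board, z 50 to 62 mm: a pack has about 5 mm of play each side and its top is at z 126 mm.
- dial (a joint): Timer dial on the station's top, rad: 0 = off (red tick), growing clockwise seen from above, a click-stop every 24 degrees (0.419 rad) = 1 hour, end stops just past 0 and 8 hours. Six hours = 2.513 rad, the second long white tick (3 and 6 h are long). Turns either way, snaps into the nearest stop when let go; a click takes up to 0.1 N m. Starts from off to 2 h.
- dial_grip (a point): Point on the dial's upright axis, 24 mm above the station's top. The dial is a white bar 46 mm long, 12 mm wide, standing 7 to 37 mm above the station's top, on a black disc 46 mm across, 8 mm high. The nearest packs begin 67 mm from the axis.
- dial_pointer (a point): Pointing end of the dial's bar (red line on its top): 22 mm from the axis, 37 mm above the station's top; the bar lies along the line from the axis to it. At off it points 96 degrees anticlockwise of the station's x axis seen from above, at six hours 48 degrees clockwise of it.
- start (a joint): Start button, m: 0 = up, 0.006 = fully down; a spring pushes it back up; fully down takes 5 N.
- start_top (a point): Centre of the top of the green start button, 26 mm across, pressed straight down.
- screwdriver: Bystander: screwdriver lying at the far side.
- spanner: Bystander: spanner lying at the far side.
- glue: Bystander: white glue bottle, 44 mm across, 120 mm tall, at the far side in the middle.
- pencil_case: Bystander: pink pencil case 190 by 75 by 50 mm, to the robot's left.
- tape: Bystander: roll of blue tape 90 mm across, 24 mm high, to the robot's right.
- jar: Bystander: glass jar with a steel cap, 60 mm across, 75 mm tall, to the robot's right.
Mind the look-alikes: they are no part of the job. What is shaped like the red2 but orange is not meant.

How it is judged:
By the outcome, as a careful person would: the job done as asked, in the order asked, and still so for the second after the job is handed in, with the robot touching nothing.
Of pack1, pack2, pack3, pack4, pack5 only 3 to 5 are there at a start; the rules pass over those that are not, and their reading is None.
At some moment in a run one of rack may be knocked a few centimetres aside while the robot is not near it.
It also fails if it takes over 210 s, if anything falls off the work surface, if the arm or the gripper's body presses on something with over 40 N, if the wrist force passes 120 N, or if a joint passes its speed limit or range.

## Robot

A 6-joint arm with a two-finger parallel gripper is mounted at the origin on the work surface. World frame = base frame: x ahead of the robot, y to its left, z up, the work surface at z = 0. Lengths are in m, angles in rad, forces in N, time in s.
With the tool pointing down it reaches from about 0.25 to 0.775 m from the base axis. Payload 4 kg.
Tool frame: the origin (TCP) lies midway between the tips of the shut fingers; the grasp point (between the pads) lies behind it (grip_point_offset is the z of the grasp point in the tool frame, in m); z points along the fingers, y is the direction in which the jaws open and shut (so a half turn about z gives the same grasp; the last joint's range is limited). The gripper opens to 94 mm and grips with 3 to 60 N. Pads are 16 mm wide; open, the fingers measure 119 mm over their backs; the gripper's body (75 mm by 177 mm) begins 78 mm behind the grasp point.
Start: joints at [-1.278, 0.087, 1.371, -0, 1.684, -0.103], TCP at [0.212, -0.507, 0.206] pointing down, gripper open.
Joint ranges: [-3.1, 3.1], [-0.76, 2.03], [0.27, 2.55], [-1.08, 4.22], [0.17, 2.65], [-2.57, 2.57]. Speed limits (rad/s): [2.79, 2.79, 3.14, 3.14, 3.14, 3.14].

## Interface

Orientations are given as a unit quaternion [x, y, z, w].
In Python, from workcell import * gives the robot as it stands.
- The arm moves only by the tool send_rows, never from a script. Its argument "targets" is one flat list of numbers, 5 for each row, row after row: the shift along the tool's x, y, z in units of 30 mm (1.0 is 30 mm), then the turn about the tool's z in degrees, then the closure, from 0 (fully open) to 1 (shut). A call has 1 to 20 rows; each row is the pose to reach, as a shift and turn from the pose measured when the call began, along the tool's axes at that moment; what a row does not reach only later rows make up. A row lasts 1/12 s, in which the tool goes at most 41.7 mm and 7.16 degrees, less where a joint would pass 70% of its speed; a pose out of reach is approached as far as the arm can. A call with a gripper value outside its range is refused whole. The fingers move at their own pace and stop on an object; "newtons" is the grip in N (left out, the last holds). Time passes only in rows, so rows that repeat a pose let the fingers close. It gives the time, the measured TCP pose, the force and the opening at its end, in the units of the state.
- read_state(): the state, without advancing time (a new reading comes with each control period).
- grab_frame(name): name is "side" or "top"; returns a dict with "image" (400x640x3 uint8, red, green, blue), "depth" (400x640 float32, m along the optical axis (not along the pixel's ray), 0 where there is no reading), "K" (3x3 intrinsics, pixels), "T" (4x4, takes a point from camera to world coordinates). Camera axes: x right, y up, looking along -z (the intrinsics and any distortion apply to the point x, -y, -z); pixel columns grow to the right and rows downward; lengths in m; the calibration is good to about 2 mm. A picture is of the moment at which its call begins.
- close_job(): hands the job in, once; it reports no verdict.
The state is a dict: "clock": time; "q": joint angles; "joint_vel": joint speeds; "effort": joint torques, N m; "eef_pos": TCP position; "ee_rot": TCP orientation; "contact_force": force on the tool from outside, world axes, zero at the start; "torque": the same for the moment, N m; "grip_width": finger opening in m.
Only numpy, scipy, OpenCV 4.12 (cv2) and the standard library are available. Lean on these libraries where they do the work, as an engineer would, in place of code of your own. Each camera call takes 0.05 s, during which the arm holds its last target.

## Working session

There is one attempt and no reset: what is moved stays moved. The work goes in short steps, Python scripts to look and compute and a tool call to move; the robot and the scene stay as the last step left them, time stands still between calls to the robot, and variables do not carry over. Pictures are saved under pics/ and viewed, and the job is handed in when it is done.

Besides the shell and the picture viewer there is one more tool, called after ">>>" by a JSON object that holds its "method" and its "body", one argument or row to a line. send_rows: Moves the arm, as the interface text tells. Its arguments: {"type":"object","properties":{"targets":{"type":"array"},"newtons":{"type":"number"}},"required":["targets"]}

```bash
ls; mkdir -p pics
python3 - <<'E'
from workcell import *
import cv2,numpy as np
s=read_state()
for k,v in s.items(): print(k,np.round(v,4) if v is not None else v)
try: print(grip_point_offset)
except Exception as e: print(e)
for n in("side","top"):
    f=grab_frame(n); cv2.imwrite(f"pics/{n}0.png",f["image"][:,:,::-1]); print(n,f["K"],f["T"],[k for k in f])
    np.savez(f"pics/{n}0.npz",**{k:f[k] for k in("image","depth","K","T")})
E
```

```text
pics
clock 0.0
q [-1.2781  0.0879  1.3723  0.      1.6836 -0.1031]
joint_vel [ 0.0005 -0.0006 -0.0013 -0.0006  0.001  -0.0006]
effort [ 5.00000e-04 -3.40183e+01 -3.02428e+01  7.19000e-02  3.29000e-02
 -2.00000e-04]
eef_pos [ 0.2119 -0.507   0.2043]
ee_rot [ 9.805e-01  1.966e-01 -1.000e-04 -1.100e-03]
contact_force [-0.211  -0.1414 -0.0182]
torque [-0.0664 -0.0178 -0.0291]
grip_width 0.0938
-0.0188
side [[363.03379081   0.         318.49260213]
 [  0.         363.03379081 199.36765516]
 [  0.           0.           1.        ]] [[-0.72099842  0.5009835  -0.47872415  0.07904878]
 [-0.69290015 -0.51414831  0.50551053  0.53288773]
 [ 0.00711722  0.69618033  0.71783166  0.85184507]
 [ 0.          0.          0.          1.        ]] ['image', 'depth', 'K', 'T']
top [[374.93365785   0.         324.09815039]
 [  0.         374.93365785 200.46686007]
 [  0.           0.           1.        ]] [[ 1.14137197e-03  9.88915630e-01 -1.48474155e-01  4.15215167e-01]
 [-9.99608212e-01 -3.02401423e-03 -2.78258512e-02 -1.31168473e-02]
 [-2.79664072e-02  1.48447744e-01  9.88524733e-01  1.39232608e+00]
 [ 0.00000000e+00  0.00000000e+00  0.00000000e+00  1.00000000e+00]] ['image', 'depth', 'K', 'T']
```

View pics/side0.png

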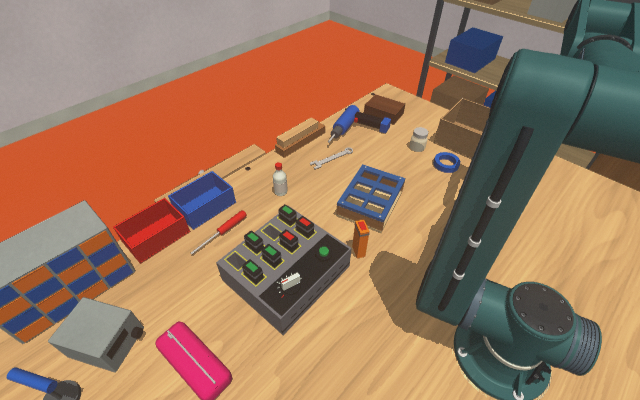

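View pics/top0.png

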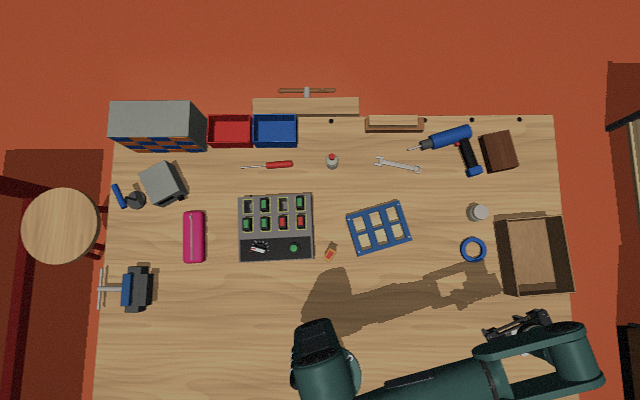

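Run:
```python
import cv2
a=cv2.imread("pics/side0.png")[180:340,200:420]; b=cv2.imread("pics/top0.png")[180:275,225:425]
cv2.imwrite("pics/cs0.png",cv2.resize(a,None,fx=3.6,fy=3.6,interpolation=cv2.INTER_CUBIC))
cv2.imwrite("pics/ct0.png",cv2.resize(b,None,fx=4,fy=4,interpolation=cv2.INTER_CUBIC))
```

```text
(no output)
```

View pics/cs0.png

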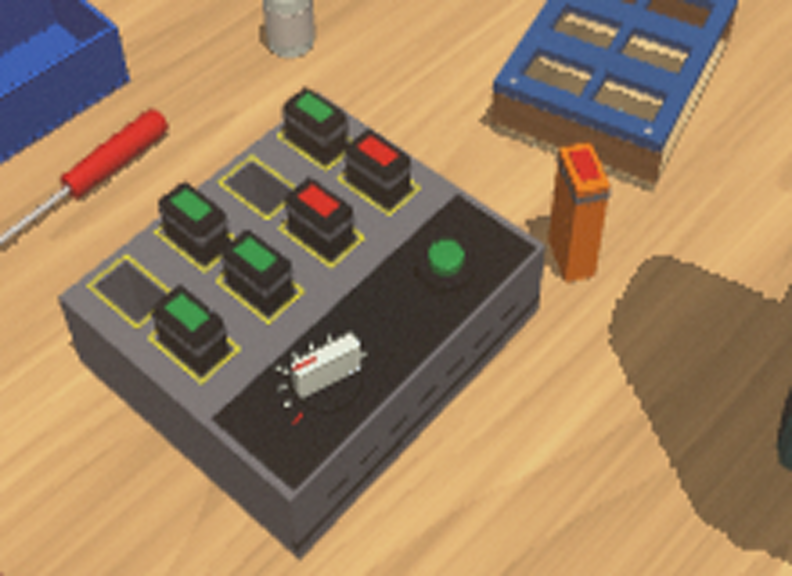

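View pics/ct0.png

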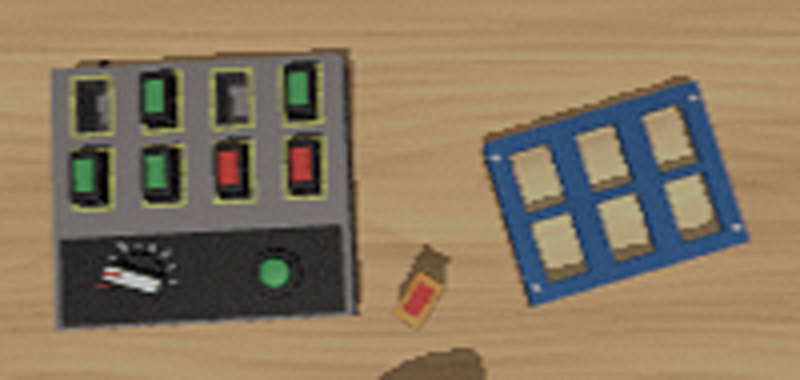

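```bash
cat > h.py <<'E'
import numpy as np,cv2
from scipy.spatial.transform import Rotation as R
from scipy.optimize import least_squares
def ray(f,u,v):
    K,T=f["K"],f["T"]
    d=np.array([(u-K[0,2])/K[0,0],-(v-K[1,2])/K[1,1],-1.0])
    return T[:3,3],T[:3,:3]@d
def onz(f,u,v,z):
    o,d=ray(f,u,v); return o+d*(z-o[2])/d[2]
def proj(f,p):
    c=f["T"][:3,:3].T@(np.asarray(p)-f["T"][:3,3]); K=f["K"]
    return np.array([K[0,2]+K[0,0]*c[0]/-c[2],K[1,2]-K[1,1]*c[1]/-c[2]])
def tri(f,a,g,b):
    (o1,d1),(o2,d2)=ray(f,*a),ray(g,*b)
    t=np.linalg.lstsq(np.stack([d1,-d2],1),o2-o1,rcond=None)[0]
    p,q=o1+d1*t[0],o2+d2*t[1]; return (p+q)/2,np.linalg.norm(p-q)
def blobs(m,amin,amax=1e9):
    n,l,s,c=cv2.connectedComponentsWithStats(m.astype(np.uint8))
    return [(c[i],s[i]) for i in range(1,n) if amin<=s[i,4]<=amax]
def hsv(f): return cv2.cvtColor(f["image"],cv2.COLOR_RGB2HSV)
def load(n): return dict(np.load(n))
E
python3 - <<'E'
from h import *
for n in("side","top"):
    f=load(f"pics/{n}0.npz"); h=hsv(f); H,S,V=[h[...,i].astype(int) for i in range(3)]
    roi=np.zeros(H.shape,bool)
    if n=="top": roi[185:275,225:425]=1
    else: roi[150:340,200:420]=1
    print(n)
    for nm,m,a in(("green",(H>45)&(H<85)&(S>110)&(V>70),8),("red",((H<6)|(H>174))&(S>150)&(V>120),8),("blue",(H>100)&(H<125)&(S>110)&(V>50),300)):
        for c,s in blobs(m&roi,a): print(nm,np.round(c,1),s[4],s[:4])
    print(f["depth"][185:275:30,225:425:30] if n=="top" else "")
E
```

```text
side
green [286.9 209.6] 40 [282 206  10   8]
green [252.6 236.6] 47 [248 233  10   8]
green [270.3 250.1] 55 [265 246  11   9]
green [323.6 251. ] 74 [319 247  10   9]
green [251.4 266.3] 58 [246 262  12  10]
red [278.2 165.7] 39 [275 163   7   7]
red [231.6 221.9] 235 [217 211  29  24]
red [304.5 221.5] 48 [299 218  12   8]
red [361.9 225.4] 41 [359 222   7   8]
red [288.1 235.3] 54 [283 231  11   9]
blue [371.9 191.5] 1194 [338 165  67  55]
blue [213.1 197.3] 1065 [200 171  36  54]

top
green [299.1 201.6] 39 [297 198   5   8]
green [263.  203.5] 40 [261 200   5   8]
green [263.4 222.3] 34 [261 219   5   8]
green [245.1 223.4] 38 [243 220   5   8]
green [293.1 247.5] 35 [290 245   8   7]
red [299.9 220.6] 38 [298 217   5   8]
red [281.7 221.7] 35 [280 218   5   8]
red [329.1 254.6] 30 [326 251   7   8]
blue [378. 228.] 1276 [346 201  66  55]
[[1.4290081 1.4245528 1.4213907 1.4196681 1.4141775 1.4123132 1.4039474]
 [1.4082949 1.3211266 1.3203019 1.4027256 1.3993709 1.3836412 1.3915454]
 [1.3925191 1.3020091 1.3077632 1.3825703 1.3856614 1.3195353 1.3807609]]
```

```bash
cat >> h.py <<'E'
def fit2d(L,W):
    """rigid 2D: W = R L + t"""
    L,W=np.asarray(L,float),np.asarray(W,float)
    f=lambda p:(np.c_[np.cos(p[2])*L[:,0]-np.sin(p[2])*L[:,1]+p[0],np.sin(p[2])*L[:,0]+np.cos(p[2])*L[:,1]+p[1]]-W).ravel()
    best=min((least_squares(f,[*W.mean(0),a]) for a in np.arange(-3,3.1,1)),key=lambda r:r.cost)
    return best.x,best.fun.reshape(-1,2)
def to_w(p,l): 
    c,s=np.cos(p[2]),np.sin(p[2]); return np.array([c*l[0]-s*l[1]+p[0],s*l[0]+c*l[1]+p[1]])
E
python3 - <<'E'
from h import *
S,T=load("pics/side0.npz"),load("pics/top0.npz")
P={(75,-93):((286.9,209.6),(299.1,201.6)),(75,31):((252.6,236.6),(263,203.5)),(10,31):((270.3,250.1),(263.4,222.3)),(10,93):((251.4,266.3),(245.1,223.4)),
(10,-93):((304.5,221.5),(299.9,220.6)),(10,-31):((288.1,235.3),(281.7,221.7)),(-80,-65):((323.6,251),(293.1,247.5))}
W=[]
for k,(a,b) in P.items():
    p,e=tri(S,a,T,b); W.append(p); 
    z=.122 if k[0]>0 else .095
    print(k,np.round(p*1e3,1),"gap",round(e*1e3,1),"top@z",np.round(onz(T,*b,z)[:2]*1e3,1),"side@z",np.round(onz(S,*a,z)[:2]*1e3,1))
for sel in (range(7),range(6)):
  L=np.array(list(P))[list(sel)]/1e3
  for nm,w in(("tri",np.array(W)[list(sel)][:,:2]),):
    p,r=fit2d(L,w);print(nm,np.round(p,4),np.degrees(p[2]));print(np.round(r*1e3,1).tolist())
  for nm,F,i in(("top",T,1),("side",S,0)):
    w=[onz(F,*v[i],.122 if k[0]>0 else .093)[:2] for k,v in P.items()]
    p,r=fit2d(L,np.array(w)[list(sel)]);print(nm,np.round(p,4),np.degrees(p[2]));print(np.round(r*1e3,1).tolist())
# depth of lights
for k,(a,b) in P.items():
    for F,q in((S,a),(T,b)):
        u,v=map(int,map(round,q)); o,d=ray(F,*q); dep=np.median(F["depth"][v-1:v+2,u-1:u+2]); print(k,np.round((o+d*dep)*1e3,1),end=' ')
    print()
E
```

```text
(75, -93) [601.4 107.7 122.2] gap 2.3 top@z [602.3 108.5] side@z [600.5 107. ]
(75, 31) [595.1 231.9 122.5] gap 2.4 top@z [596.1 232.8] side@z [594.4 231. ]
(10, 31) [530.2 228.7 123.6] gap 2.4 top@z [531.3 229.8] side@z [530.2 227.3]
(10, 93) [526.4 291.  124.2] gap 2.8 top@z [527.6 292.6] side@z [526.5 289.5]
(10, -93) [536.1 104.4 122.7] gap 1.8 top@z [536.9 105. ] side@z [535.8 103.5]
(10, -31) [532.5 166.4 123.6] gap 1.6 top@z [533.3 167.2] side@z [532.8 165.2]
(-80, -65) [445.  128.2 102.5] gap 3.4 top@z [446.6 130. ] side@z [447.2 123.2]
tri [0.5215 0.1971 0.0507] 2.907684892332147
[[-0.3, 0.3], [-0.3, -0.0], [-0.3, -0.1], [0.4, -0.6], [0.1, 0.3], [0.6, 0.2], [-0.1, -0.1]]
top [0.5226 0.1982 0.0478] 2.737720356019969
[[-0.4, 0.5], [-0.1, -0.1], [-0.2, -0.1], [0.5, -0.9], [0.1, 0.8], [0.8, 0.6], [-0.9, -0.7]]
side [0.5215 0.195  0.0637] 3.6480744326593295
[[1.8, 0.0], [-0.0, -0.2], [-0.7, -0.7], [-0.9, -1.0], [1.6, -0.6], [0.7, -0.5], [-2.4, 3.0]]
tri [0.5215 0.1971 0.0507] 2.9048177196702385
[[-0.3, 0.3], [-0.3, -0.0], [-0.3, -0.1], [0.4, -0.6], [0.0, 0.3], [0.5, 0.2]]
top [0.5225 0.1981 0.0486] 2.783359489361946
[[-0.5, 0.4], [-0.2, -0.1], [-0.4, -0.3], [0.3, -1.1], [0.0, 0.7], [0.7, 0.4]]
side [0.5212 0.196  0.0498] 2.8513150338218907
[[0.2, -0.1], [0.2, -0.3], [-0.5, 0.1], [0.1, -0.1], [0.0, 0.1], [-0.0, 0.3]]
(75, -93) [599.6 107.7 123.3] (75, -93) [602.4 108.5 121.7] 
(75, 31) [593.4 231.6 123.5] (75, 31) [596.  232.7 122.9] 
(10, 31) [530.3 227.2 121.8] (10, 31) [531.3 229.8 122. ] 
(10, 93) [526.4 289.6 122.3] (10, 93) [527.7 292.7 121.4] 
(10, -93) [534.5 104.7 124.1] (10, -93) [536.8 104.9 122.8] 
(10, -31) [532.5 165.5 122.5] (10, -31) [533.2 167.  123. ] 
(-80, -65) [441.8 129.2 106.1] (-80, -65) [446.3 128.7 106.7]
```

```bash
cat >> h.py <<'E'
def rack(F,side,z=.062,dbg=False):
    h=hsv(F);H,S,V=[h[...,i].astype(int) for i in range(3)]
    m=((H>100)&(H<125)&(S>110)&(V>50)).astype(np.uint8)
    roi=np.zeros_like(m)
    if side: roi[140:260,320:440]=1
    else: roi[185:290,325:440]=1
    m*=roi
    cs,hi=cv2.findContours(m,cv2.RETR_CCOMP,cv2.CHAIN_APPROX_NONE)
    i=max(range(len(cs)),key=lambda i:cv2.contourArea(cs[i]))
    hull=cv2.convexHull(cs[i])
    # boundary points to the plane, then rectangle there
    pts=np.array([onz(F,u,v,z)[:2] for u,v in hull[:,0].astype(float)])
    r=cv2.minAreaRect((pts*1e3).astype(np.float32))
    holes=[]
    for j,c in enumerate(cs):
        if hi[0][j][3]==i and cv2.contourArea(c)>15:
            M=cv2.moments(c);holes.append((M["m10"]/M["m00"],M["m01"]/M["m00"]))
    return r,np.array(holes),pts
E
python3 - <<'E'
from h import *
for n in("side","top"):
    F=load(f"pics/{n}0.npz"); r,ho,_=rack(F,n=="side")
    print(n,r)
    w=np.array([onz(F,*c,.062)[:2] for c in ho]); print(np.round(ho,1).tolist(),np.round(w*1e3,1).tolist(),np.round(w.mean(0)*1e3,1))
E
```

```text
side ((514.5548706054688, -169.23007202148438), (147.42828369140625, 198.01544189453125), 16.544279098510742)
[[374.4, 206.8], [354.7, 199.6], [381.6, 193.8], [362.5, 187.1], [388.4, 181.6], [369.7, 175.2]] [[465.4, -117.3], [526.3, -99.2], [483.1, -176.3], [544.0, -158.4], [500.9, -235.6], [562.5, -217.9]] [ 513.7 -167.5]
top ((516.8892822265625, -166.2733612060547), (146.97279357910156, 197.3806610107422), 16.663095474243164)
[[364.3, 241.4], [380.9, 236.3], [397.5, 231.3], [358.9, 224.1], [375.4, 219.1], [392.0, 214.1]] [[468.9, -117.4], [486.6, -175.9], [504.4, -234.6], [529.9, -99.1], [547.5, -157.8], [565.4, -216.9]] [ 517.1 -167. ]
```

```bash
cat >> h.py <<'E'
ST=np.array([.5215,.1971,.0507])
def yawnow(s):
    x=R.from_quat(s["ee_rot"]).as_matrix()[:,0]; return np.degrees(np.arctan2(x[1],x[0]))
def go(s,xyz,yaw=None):
    M=R.from_quat(s["ee_rot"]).as_matrix(); d=M.T@(np.asarray(xyz)-s["eef_pos"])/.03
    t=0 if yaw is None else -((yaw-yawnow(s)+180)%360-180)
    return np.round(d,3).tolist(),round(t,1)
def st(s):
    print("t",round(s["clock"],2),"pos",np.round(s["eef_pos"]*1e3,1),"yaw",round(yawnow(s),1),"F",np.round(s["contact_force"],1),"w",round(s["grip_width"]*1e3,1),"q",np.round(s["q"],2))
E
python3 - <<'E'
from workcell import *
from h import *
s=read_state(); st(s)
p=to_w(ST,(.075,-.093)); print(p)
print(go(s,[*s["eef_pos"][:2],.255],None)); print(go(s,[*p,.255],2.9)); print(go(s,[*p,.15],2.9)); print(R.from_quat(s["ee_rot"]).as_matrix()[:,2])
S,T=load("pics/side0.npz"),load("pics/top0.npz")
a=rack(S,1)[1];b=rack(T,0)[1]
for u in a:
    best=min((tri(S,u,T,v)+(v,) for v in b),key=lambda r:abs(r[0][2]-.062)+r[1]); print(np.round(best[0]*1e3,1),round(best[1]*1e3,1))
E
```

```text
t 0.1 pos [ 211.9 -507.   204.4] yaw 22.7 F [ 0.1 -0.3 -0.3] w 93.9 q [-1.28  0.09  1.37 -0.    1.68 -0.1 ]
[0.60111671 0.10802037]
([0.0, -0.003, -1.686], 0)
([19.875, -13.917, -1.654], np.float64(19.8))
([19.874, -13.91, 1.846], np.float64(19.8))
[-6.08870819e-04  1.93767040e-03 -9.99997937e-01]
[ 467.7 -118.3   59.8] 3.0
[ 528.8 -100.1   60. ] 3.1
[ 485.3 -176.9   60.4] 3.3
[ 546.2 -158.8   60.6] 3.3
[ 502.9 -235.7   61. ] 3.6
[ 564.2 -217.8   61.2] 3.0
```

>>> {"method": "send_rows", "body": {
  "targets": [0, 0, -1.7, 0, 0.42, 0, 0, -1.7, 0, 0.42, 19.88, -13.92, -1.65, 19.8, 0.42, 19.88, -13.92, -1.65, 19.8, 0.42, 19.88, -13.92, -1.65, 19.8, 0.42, 19.88, -13.92, -1.65, 19.8, 0.42, 19.88, -13.92, -1.65, 19.8, 0.42, 19.88, -13.92, -1.65, 19.8, 0.42, 19.88, -13.92, -1.65, 19.8, 0.42, 19.88, -13.92, -1.65, 19.8, 0.42, 19.88, -13.92, -1.65, 19.8, 0.42, 19.88, -13.92, -1.65, 19.8, 0.42, 19.88, -13.92, -1.65, 19.8, 0.42, 19.88, -13.92, -1.65, 19.8, 0.42, 19.88, -13.92, -1.65, 19.8, 0.42, 19.88, -13.92, -1.65, 19.8, 0.42, 19.88, -13.92, -1.65, 19.8, 0.42, 19.88, -13.92, -1.65, 19.8, 0.42, 19.88, -13.92, -1.65, 19.8, 0.42, 19.88, -13.92, -1.65, 19.8, 0.42],
  "newtons": 25
}}

```text
clock: 1.77
eef_pos: [0.6034, 0.1124, 0.2547]
ee_rot: [1.0, 0.027, 0.001, -0.002]
contact_force: [-0.5, -0.3, 0.5]
grip_width: 0.0544
```

```bash
cat > look.py <<'E'
import sys
from workcell import *
from h import *
n=sys.argv[1]
for c in("side","top"):
    f=grab_frame(c); np.savez(f"pics/{c}{n}.npz",**{k:f[k] for k in("image","depth","K","T")})
    a=f["image"][150:350,190:430,::-1] if c=="side" else f["image"][175:285,225:435,::-1]
    cv2.imwrite(f"pics/{c}{n}.png",cv2.resize(a,None,fx=3 if c=="side" else 3.6,fy=3 if c=="side" else 3.6,interpolation=cv2.INTER_CUBIC))
st(read_state())
E
python3 look.py 1; python3 -c "
from workcell import *;from h import *
s=read_state();p=to_w(ST,(.075,-.093));print(go(s,[*p,.25],2.9),go(s,[*p,.095],2.9))"
```

```text
t 1.87 pos [602.9 111.7 254. ] yaw 3.2 F [ 0.5 -0.9 -0.6] w 54.4 q [0.09 0.23 1.12 0.   1.8  1.61]
([-0.067, 0.118, 0.134], np.float64(0.3)) ([-0.069, 0.133, 5.3], np.float64(0.3))
```

View pics/side1.png

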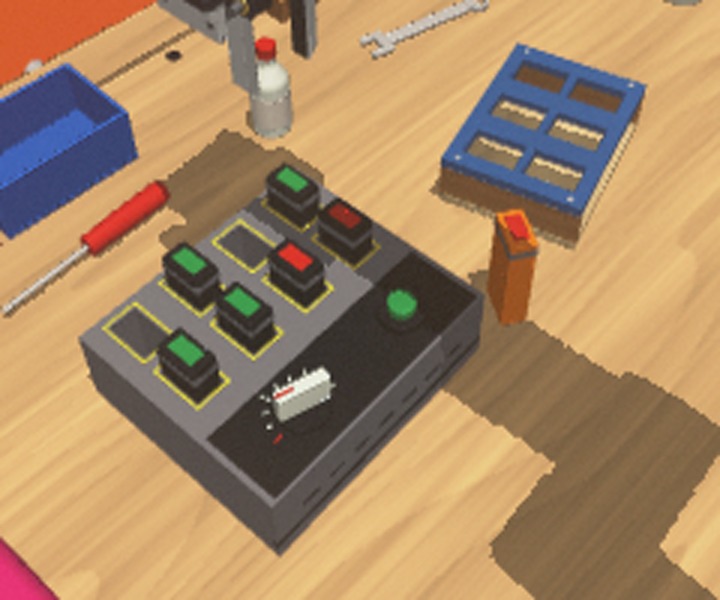

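View pics/top1.png

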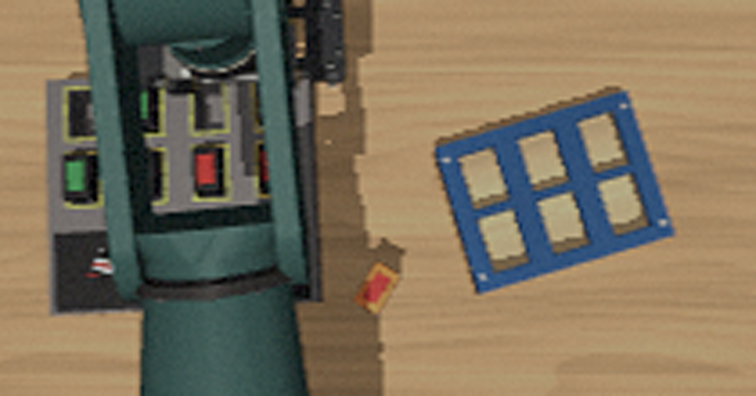

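>>> {"method": "send_rows", "body": {
  "targets": [-0.07, 0.12, 0.1, 0.3, 0.42, -0.07, 0.12, 0.1, 0.3, 0.42, -0.07, 0.12, 1.0, 0.3, 0.42, -0.07, 0.125, 2.0, 0.3, 0.42, -0.07, 0.125, 3.0, 0.3, 0.42, -0.07, 0.13, 3.6, 0.3, 0.42, -0.07, 0.13, 4.0, 0.3, 0.42, -0.07, 0.13, 4.0, 0.3, 0.42, -0.07, 0.13, 4.0, 0.3, 0.42]
}}

```text
clock: 2.62
eef_pos: [0.601, 0.107, 0.1346]
ee_rot: [1.0, 0.024, 0.0, -0.001]
contact_force: [0.9, 0.6, -0.1]
grip_width: 0.0546
```

```bash
python3 look.py 2; python3 -c "
from workcell import *;from h import *
s=read_state();p=to_w(ST,(.075,-.093));print(go(s,[*p,.15],2.9),go(s,[*p,.095],2.9))"
```

```text
t 2.72 pos [602.3 107.6 136.5] yaw 2.8 F [ 0.   0.  -0.3] w 54.2 q [0.08 0.24 1.33 0.   1.56 1.6 ]
([-0.035, -0.019, -0.451], np.float64(-0.1)) ([-0.043, -0.013, 1.383], np.float64(-0.1))
```

View pics/side2.png

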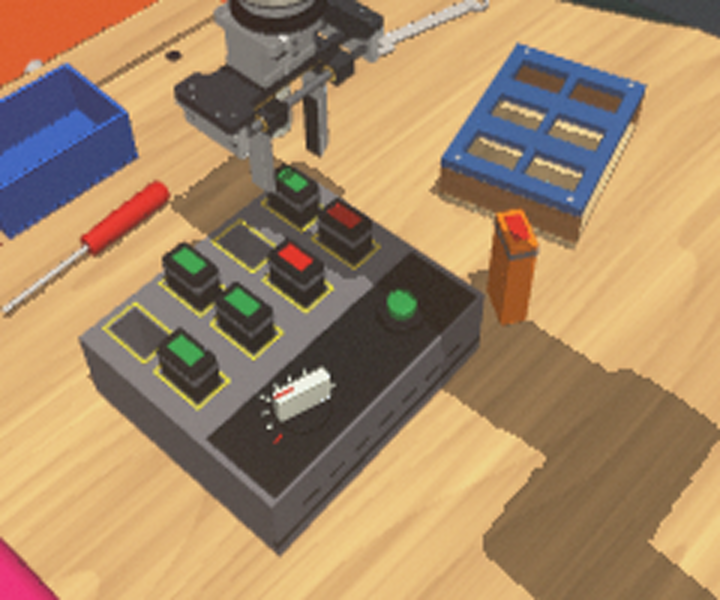

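>>> {"method": "send_rows", "body": {
  "targets": [-0.04, -0.015, 0.7, 0, 0.42, -0.04, -0.015, 1.38, 0, 0.42, -0.04, -0.015, 1.38, 0, 0.42, -0.04, -0.015, 1.38, 0, 0.42, -0.04, -0.015, 1.38, 0, 0.9, -0.04, -0.015, 1.38, 0, 0.9, -0.04, -0.015, 1.38, 0, 0.9, -0.04, -0.015, 1.38, 0, 0.9, -0.04, -0.015, 1.38, 0, 0.9, -0.04, -0.015, 1.38, 0, 0.9],
  "newtons": 20
}}

```text
clock: 3.55
eef_pos: [0.6017, 0.1081, 0.096]
ee_rot: [1.0, 0.025, 0.003, -0.002]
contact_force: [0.2, -0.0, 2.0]
grip_width: 0.026
```

```bash
python3 -c "
from workcell import *;from h import *
st(read_state())"
```

```text
t 3.55 pos [601.7 108.1  96. ] yaw 2.8 F [ 0.2 -0.   2. ] w 26.0 q [0.08 0.26 1.39 0.   1.49 1.6 ]
```

```bash
python3 -c "
from workcell import *;from h import *
s=read_state();e=s['eef_pos'];print(go(s,[e[0],e[1],e[2]+.045]),go(s,[e[0],e[1],.235]),R.from_quat(s['ee_rot']).as_matrix()[:,2])"
```

```text
([0.009, -0.004, -1.5], 0) ([0.028, -0.013, -4.635], 0) [ 0.00579074  0.00319596 -0.99997813]
```

>>> {"method": "send_rows", "body": {
  "targets": [0, 0, -0.3, 0, 0.9, 0.005, 0, -0.8, 0, 0.9, 0.01, 0, -1.4, 0, 0.9, 0.015, -0.005, -2.0, 0, 0.9, 0.02, -0.005, -2.6, 0, 0.9, 0.02, -0.01, -3.2, 0, 0.9, 0.025, -0.01, -3.9, 0, 0.9, 0.025, -0.01, -4.65, 0, 0.9, 0.025, -0.01, -4.65, 0, 0.9, 0.025, -0.01, -4.65, 0, 0.9]
}}

```text
clock: 4.38
eef_pos: [0.6021, 0.1081, 0.2367]
ee_rot: [1.0, 0.025, 0.004, -0.002]
contact_force: [0.2, -0.6, -3.4]
grip_width: 0.0259
```

```bash
python3 look.py 3; python3 -c "
from workcell import *;from h import *
for n in('side','top'):
    F=load(f'pics/{n}3.npz'); r,ho,_=rack(F,n=='side'); print(r, len(ho))
s=read_state()
RK=np.array([.5158,-.1675,np.radians(16.6)])
for l in((.032,.062),(.032,0),(.032,-.062),(-.032,.062)):
    p=to_w(RK,l);print(l,p,go(s,[*p,.235],16.6))
"
```

```text
t 4.48 pos [600.8 107.9 233.4] yaw 2.8 F [ 0.1 -0.1 -2.5] w 25.8 q [0.08 0.22 1.17 0.   1.75 1.61]
((514.5548706054688, -169.23007202148438), (147.42828369140625, 198.01544189453125), 16.544279098510742) 6
((516.8892822265625, -166.2733612060547), (146.97279357910156, 197.3806610107422), 16.663095474243164) 6
(0.032, 0.062) [ 0.52875364 -0.09894197] ([-2.739, 6.769, -0.079], np.float64(-13.8))
(0.032, 0) [ 0.54646632 -0.15835797] ([-2.246, 8.777, -0.083], np.float64(-13.8))
(0.032, -0.062) [ 0.564179   -0.21777397] ([-1.754, 10.784, -0.087], np.float64(-13.8))
(-0.032, 0.062) [ 0.467421   -0.11722603] ([-4.811, 7.277, -0.086], np.float64(-13.8))
```

View pics/side3.png

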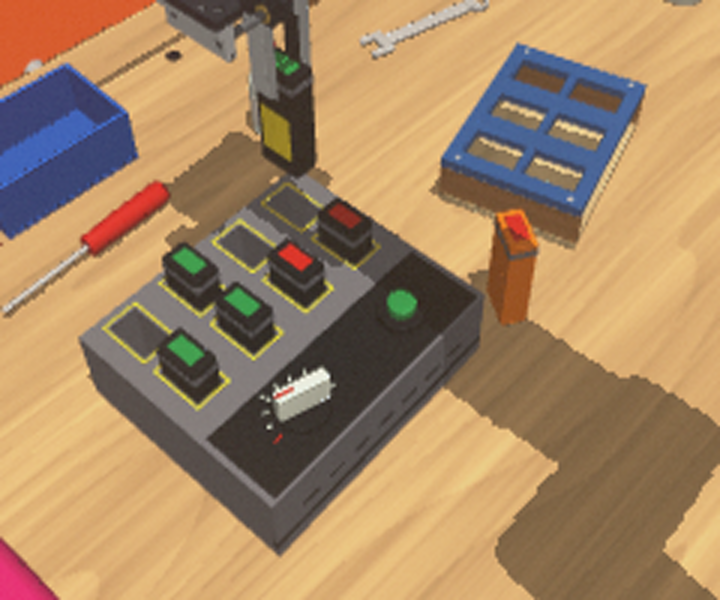

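>>> {"method": "send_rows", "body": {
  "targets": [-0.15, 1, -0.09, -2, 0.9, -0.35, 2.2, -0.09, -4, 0.9, -0.55, 3.4, -0.09, -7, 0.9, -0.75, 4.6, -0.09, -10, 0.9, -0.95, 5.8, -0.09, -13, 0.9, -1.1, 7, -0.09, -13.8, 0.9, -1.35, 8.2, -0.09, -13.8, 0.9, -1.5, 9.4, -0.09, -13.8, 0.9, -1.7, 10.3, -0.09, -13.8, 0.9, -1.75, 10.78, -0.09, -13.8, 0.9, -1.75, 10.78, -0.09, -13.8, 0.9, -1.75, 10.78, -0.09, -13.8, 0.9]
}}

```text
clock: 5.48
eef_pos: [0.5639, -0.2171, 0.2333]
ee_rot: [0.99, 0.144, 0.0, -0.003]
contact_force: [0.0, 0.9, -3.2]
grip_width: 0.0258
```

```bash
python3 look.py 4; python3 -c "
from workcell import *;from h import *
s=read_state()
RK=np.array([.5158,-.1675,np.radians(16.6)])
p=to_w(RK,(.032,-.062));print(p,go(s,[*p,.155],16.6),go(s,[*p,.1],16.6))
F=load('pics/side4.npz');
"
```

```text
t 5.58 pos [ 564.4 -215.9  234.3] yaw 16.7 F [-0.   0.3 -2.5] w 25.6 q [-0.46  0.21  1.18  0.    1.76  0.82]
[ 0.564179   -0.21777397] ([-0.034, 0.069, 2.645], np.float64(0.1)) ([-0.039, 0.076, 4.478], np.float64(0.1))
```

View pics/side4.png

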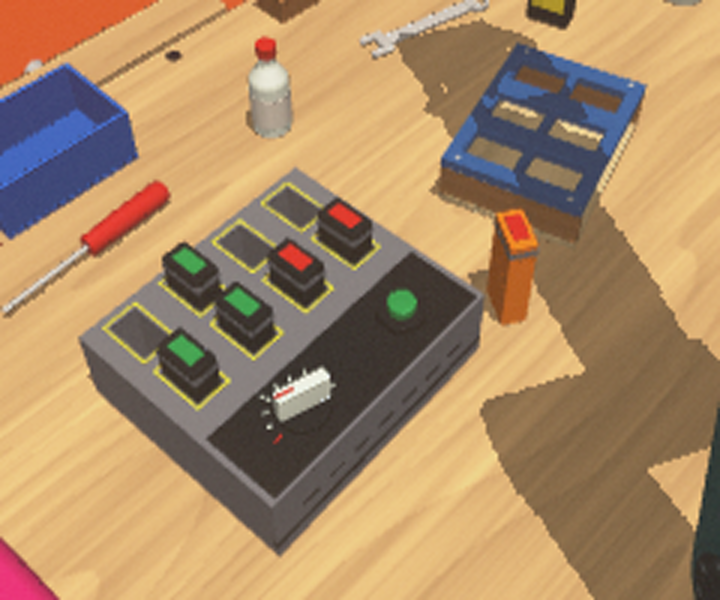

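Lower in stages: first until the pack's foot is in the pocket mouth, then to the floor.

>>> {"method": "send_rows", "body": {
  "targets": [-0.035, 0.07, 0.6, 0, 0.9, -0.035, 0.07, 1.4, 0, 0.9, -0.035, 0.07, 2.1, 0, 0.9, -0.035, 0.07, 2.5, 0, 0.9, -0.035, 0.07, 2.5, 0, 0.9]
}}

```text
clock: 6.0
eef_pos: [0.5626, -0.2152, 0.1553]
ee_rot: [0.989, 0.147, -0.002, -0.005]
contact_force: [-0.7, 0.4, -2.9]
grip_width: 0.0256
```

```bash
python3 look.py 5; python3 -c "
from workcell import *;from h import *
s=read_state()
RK=np.array([.5158,-.1675,np.radians(16.6)])
p=to_w(RK,(.032,-.062));print(p,go(s,[*p,.155],16.6),go(s,[*p,.1],16.6))
F=load('pics/side5.npz');a=F['image'][110:240,320:440,::-1];cv2.imwrite('pics/s5r.png',cv2.resize(a,None,fx=4.5,fy=4.5,interpolation=cv2.INTER_CUBIC))
"
```

```text
t 6.1 pos [ 564.5 -216.8  159.6] yaw 16.8 F [-0.1 -0.  -1.4] w 25.7 q [-0.46  0.22  1.31  0.01  1.61  0.81]
[ 0.564179   -0.21777397] ([-0.02, 0.029, 0.153], np.float64(0.2)) ([-0.025, 0.037, 1.986], np.float64(0.2))
```

View pics/s5r.png

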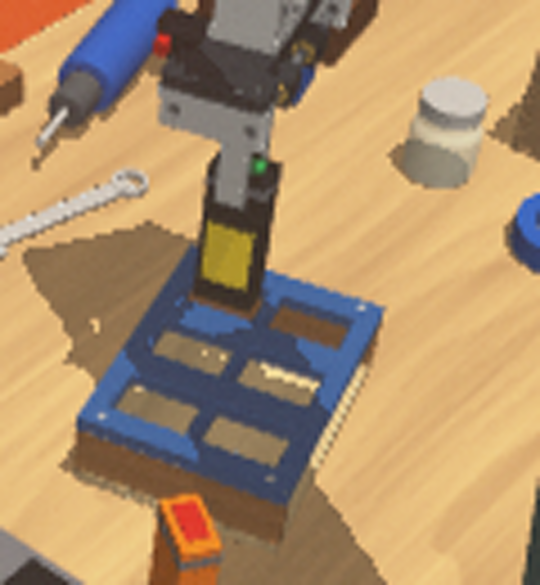

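>>> {"method": "send_rows", "body": {
  "targets": [-0.02, 0.03, 0.5, 0, 0.9, -0.02, 0.03, 1.0, 0, 0.9, -0.025, 0.035, 1.5, 0, 0.9, -0.025, 0.035, 1.9, 0, 0.9, -0.025, 0.035, 1.97, 0, 0.9, -0.025, 0.035, 1.97, 0, 0.9, -0.025, 0.035, 1.97, 0, 0.9]
}}

```text
clock: 6.68
eef_pos: [0.565, -0.218, 0.1019]
ee_rot: [0.989, 0.146, 0.002, -0.002]
contact_force: [-0.2, -0.1, -2.2]
grip_width: 0.0261
```

```bash
python3 look.py 6; python3 -c "
from workcell import *;from h import *
F=load('pics/side6.npz');a=F['image'][110:240,320:440,::-1];cv2.imwrite('pics/s6r.png',cv2.resize(a,None,fx=4.5,fy=4.5,interpolation=cv2.INTER_CUBIC))
"
```

```text
t 6.78 pos [ 565. -218.  102.] yaw 16.8 F [ 0.3 -0.9 -3. ] w 25.9 q [-0.46  0.25  1.39  0.01  1.5   0.81]
```

View pics/s6r.png

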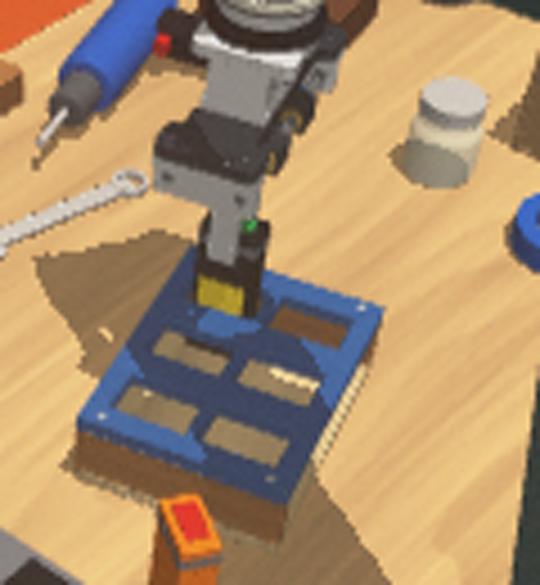

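>>> {"method": "send_rows", "body": {
  "targets": [0, 0, 0.06, 0, 0.9, 0, 0, 0.06, 0, 0.9, 0, 0, 0.06, 0, 0.42, 0, 0, 0.06, 0, 0.42, 0, 0, 0.06, 0, 0.42, 0, 0, 0.06, 0, 0.42, 0, 0, -1, 0, 0.42, 0, 0, -2, 0, 0.42, 0, 0, -3.2, 0, 0.42, 0, 0, -4.4, 0, 0.42, 0, 0, -5.1, 0, 0.42, 0, 0, -5.1, 0, 0.42]
}}

```text
clock: 7.78
eef_pos: [0.5666, -0.2197, 0.2628]
ee_rot: [0.989, 0.146, 0.008, 0.002]
contact_force: [-0.0, -0.7, 1.1]
grip_width: 0.0543
```

```bash
python3 look.py 7; python3 -c "
from workcell import *;from h import *
s=read_state();
for l in((.075,.031),(.01,.031),(.01,.093)):
  p=to_w(ST,l);print(p,go(s,[*p,.255],2.9))
"
```

```text
t 7.88 pos [ 564.8 -218.8  256. ] yaw 16.8 F [ 0.2 -0.3 -0.4] w 54.4 q [-0.47  0.21  1.14  0.01  1.79  0.81]
[0.5948326  0.23186104] ([5.305, -14.091, 0.08], np.float64(13.9))
[0.52991612 0.22856695] ([3.202, -14.612, 0.067], np.float64(13.9))
[0.52677407 0.29048728] ([3.699, -16.618, 0.072], np.float64(13.9))
```

View pics/side7.png

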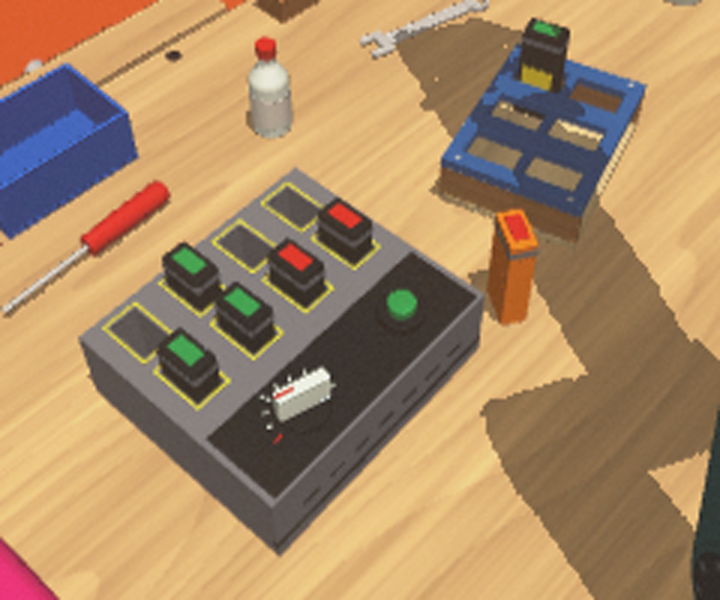

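>>> {"method": "send_rows", "body": {
  "targets": [5.3, -14.09, 0.08, 13.9, 0.42, 5.3, -14.09, 0.08, 13.9, 0.42, 5.3, -14.09, 0.08, 13.9, 0.42, 5.3, -14.09, 0.08, 13.9, 0.42, 5.3, -14.09, 0.08, 13.9, 0.42, 5.3, -14.09, 0.08, 13.9, 0.42, 5.3, -14.09, 0.08, 13.9, 0.42, 5.3, -14.09, 0.08, 13.9, 0.42, 5.3, -14.09, 0.08, 13.9, 0.42, 5.3, -14.09, 0.08, 13.9, 0.42, 5.3, -14.09, 0.08, 13.9, 0.42, 5.3, -14.09, 0.08, 13.9, 0.42, 5.3, -14.09, 0.08, 13.9, 0.42, 5.3, -14.09, 0.08, 13.9, 0.42]
}}

```text
clock: 9.05
eef_pos: [0.594, 0.2313, 0.2525]
ee_rot: [1.0, 0.026, 0.001, -0.0]
contact_force: [-0.2, -0.5, 0.6]
grip_width: 0.0547
```

```bash
python3 -c "
from workcell import *;from h import *
s=read_state();st(s)
p=to_w(ST,(.075,.031));print(go(s,[*p,.14],2.9),go(s,[*p,.096],2.9))
"
```

```text
t 9.05 pos [594.  231.3 252.5] yaw 2.9 F [-0.2 -0.5  0.6] w 54.7 q [0.28 0.28 1.05 0.   1.81 1.8 ]
([0.021, -0.013, 3.75], np.float64(0.0)) ([0.018, -0.012, 5.217], np.float64(0.0))
```

>>> {"method": "send_rows", "body": {
  "targets": [0.02, -0.01, 1.0, 0, 0.42, 0.02, -0.01, 2.2, 0, 0.42, 0.02, -0.01, 3.2, 0, 0.42, 0.02, -0.01, 3.75, 0, 0.42, 0.02, -0.01, 3.75, 0, 0.42, 0.02, -0.01, 3.75, 0, 0.42]
}}

```text
clock: 9.55
eef_pos: [0.5942, 0.2297, 0.1386]
ee_rot: [1.0, 0.024, -0.001, 0.0]
contact_force: [-0.0, 0.3, 0.8]
grip_width: 0.0546
```

```bash
python3 look.py 8; python3 -c "
from workcell import *;from h import *
s=read_state();st(s)
p=to_w(ST,(.075,.031));print(go(s,[*p,.14],2.9),go(s,[*p,.096],2.9))
"
```

```text
t 9.65 pos [596.  230.9 142.1] yaw 2.8 F [ 0.2  0.1 -0.4] w 54.5 q [0.28 0.3  1.25 0.   1.59 1.8 ]
t 9.65 pos [596.  230.9 142.1] yaw 2.8 F [ 0.2  0.1 -0.4] w 54.5 q [0.28 0.3  1.25 0.   1.59 1.8 ]
([-0.037, -0.033, 0.071], np.float64(-0.1)) ([-0.044, -0.031, 1.537], np.float64(-0.1))
```

View pics/side8.png

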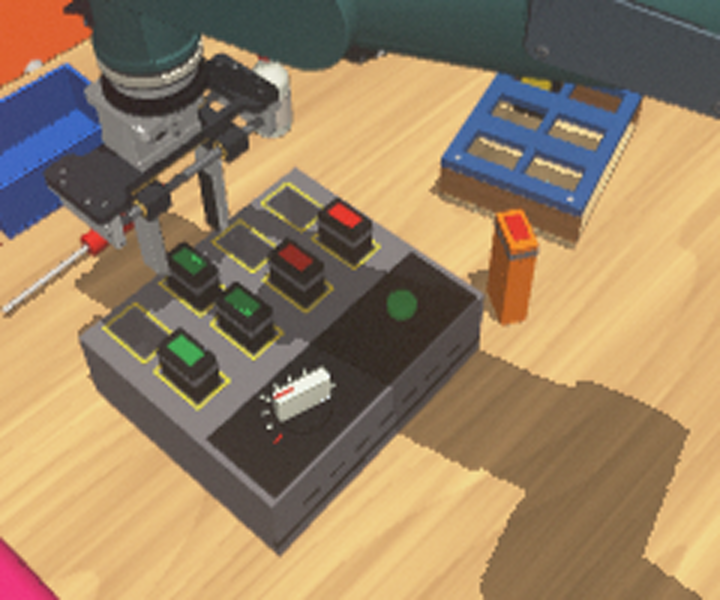

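>>> {"method": "send_rows", "body": {
  "targets": [-0.04, -0.03, 0.8, 0, 0.42, -0.04, -0.03, 1.53, 0, 0.42, -0.04, -0.03, 1.53, 0, 0.42, -0.04, -0.03, 1.53, 0, 0.9, -0.04, -0.03, 1.53, 0, 0.9, -0.04, -0.03, 1.53, 0, 0.9, -0.04, -0.03, 1.53, 0, 0.9, -0.04, -0.03, 1.53, 0, 0.9, -0.04, -0.03, 1.53, 0, 0.9]
}}

```text
clock: 10.4
eef_pos: [0.5959, 0.2321, 0.098]
ee_rot: [1.0, 0.025, 0.004, -0.001]
contact_force: [-0.5, 0.9, 2.5]
grip_width: 0.0257
```

```bash
python3 -c "
from workcell import *;from h import *
s=read_state();st(s);e=s['eef_pos'];print(go(s,[e[0],e[1],.236]))"
```

```text
t 10.4 pos [595.9 232.1  98. ] yaw 2.8 F [-0.5  0.9  2.5] w 25.7 q [ 0.28  0.32  1.31 -0.    1.5   1.8 ]
([0.038, -0.009, -4.601], 0)
```

>>> {"method": "send_rows", "body": {
  "targets": [0, 0, -0.3, 0, 0.9, 0.005, 0, -0.8, 0, 0.9, 0.01, 0, -1.4, 0, 0.9, 0.015, -0.005, -2.0, 0, 0.9, 0.02, -0.005, -2.6, 0, 0.9, 0.025, -0.005, -3.2, 0, 0.9, 0.03, -0.01, -3.9, 0, 0.9, 0.035, -0.01, -4.6, 0, 0.9, 0.035, -0.01, -4.6, 0, 0.9, 0.035, -0.01, -4.6, 0, 0.9]
}}

```text
clock: 11.23
eef_pos: [0.5963, 0.2323, 0.2374]
ee_rot: [1.0, 0.025, 0.005, -0.001]
contact_force: [-0.4, 0.1, -2.5]
grip_width: 0.0257
```

```bash
python3 look.py 9; python3 -c "
from workcell import *;from h import *
for n in('side','top'):
    F=load(f'pics/{n}9.npz'); r,ho,_=rack(F,n=='side'); print(r, len(ho))
s=read_state()
RK=np.array([.5158,-.1675,np.radians(16.6)])
for l in((.032,.062),(.032,0),(-.032,-.062),(-.032,.062)):
    p=to_w(RK,l);print(l,p,go(s,[*p,.236],16.6))
"
```

```text
t 11.33 pos [595.1 232.  234.1] yaw 2.8 F [ 0.4  0.  -2.1] w 25.9 q [ 0.28  0.28  1.09 -0.    1.77  1.8 ]
((514.3153686523438, -169.09164428710938), (147.80857849121094, 197.6136474609375), 16.544281005859375) 5
((516.8892822265625, -166.2733612060547), (146.97279357910156, 197.3806610107422), 16.663095474243164) 6
(0.032, 0.062) [ 0.52875364 -0.09894197] ([-2.755, 10.907, -0.092], np.float64(-13.8))
(0.032, 0) [ 0.54646632 -0.15835797] ([-2.264, 12.914, -0.092], np.float64(-13.8))
(-0.032, -0.062) [ 0.50284636 -0.23605803] ([-3.844, 15.429, -0.103], np.float64(-13.8))
(-0.032, 0.062) [ 0.467421   -0.11722603] ([-4.827, 11.414, -0.103], np.float64(-13.8))
```

View pics/side9.png

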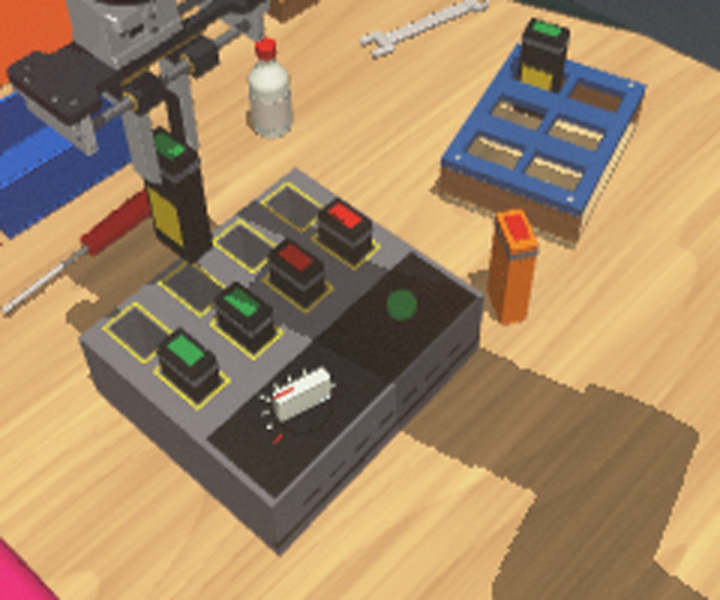

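>>> {"method": "send_rows", "body": {
  "targets": [-0.25, 1, -0.09, -2, 0.9, -0.55, 2.2, -0.09, -4, 0.9, -0.85, 3.4, -0.09, -7, 0.9, -1.15, 4.6, -0.09, -10, 0.9, -1.45, 5.8, -0.09, -13, 0.9, -1.75, 7, -0.09, -13.8, 0.9, -2.05, 8.2, -0.09, -13.8, 0.9, -2.35, 9.4, -0.09, -13.8, 0.9, -2.6, 10.3, -0.09, -13.8, 0.9, -2.75, 10.9, -0.09, -13.8, 0.9, -2.75, 10.9, -0.09, -13.8, 0.9, -2.75, 10.9, -0.09, -13.8, 0.9]
}}

```text
clock: 12.33
eef_pos: [0.5279, -0.0991, 0.2338]
ee_rot: [0.99, 0.144, 0.001, -0.001]
contact_force: [0.3, 0.9, -1.2]
grip_width: 0.026
```

```bash
python3 -c "
from workcell import *;from h import *
s=read_state();st(s)
RK=np.array([.5158,-.1675,np.radians(16.6)])
p=to_w(RK,(.032,.062));print(p,go(s,[*p,.163],16.6),go(s,[*p,.102],16.6))
"
```

```text
t 12.33 pos [527.9 -99.1 233.8] yaw 16.5 F [ 0.3  0.9 -1.2] w 26.0 q [-0.29  0.05  1.35  0.    1.74  0.99]
[ 0.52875364 -0.09894197] ([0.022, 0.008, 2.362], np.float64(-0.1)) ([0.017, 0.013, 4.395], np.float64(-0.1))
```

>>> {"method": "send_rows", "body": {
  "targets": [0.02, 0.01, 0.6, 0, 0.9, 0.02, 0.01, 1.4, 0, 0.9, 0.02, 0.01, 2.0, 0, 0.9, 0.02, 0.01, 2.35, 0, 0.9, 0.02, 0.01, 2.35, 0, 0.9]
}}

```text
clock: 12.75
eef_pos: [0.5268, -0.0971, 0.1593]
ee_rot: [0.989, 0.145, -0.002, -0.003]
contact_force: [-0.2, 1.1, -1.2]
grip_width: 0.0259
```

```bash
python3 look.py 10; python3 -c "
from workcell import *;from h import *
s=read_state()
RK=np.array([.5158,-.1675,np.radians(16.6)])
p=to_w(RK,(.032,.062));print(p,go(s,[*p,.163],16.6),go(s,[*p,.102],16.6))
F=load('pics/side10.npz');a=F['image'][110:240,320:440,::-1];cv2.imwrite('pics/s10r.png',cv2.resize(a,None,fx=4.5,fy=4.5,interpolation=cv2.INTER_CUBIC))
"
```

```text
t 12.85 pos [528.8 -98.1 163.2] yaw 16.6 F [-0.1  0.3 -1.1] w 26.0 q [-0.29  0.07  1.47  0.    1.6   0.99]
[ 0.52875364 -0.09894197] ([-0.009, 0.025, 0.007], np.float64(-0.0)) ([-0.013, 0.032, 2.041], np.float64(-0.0))
```

View pics/s10r.png

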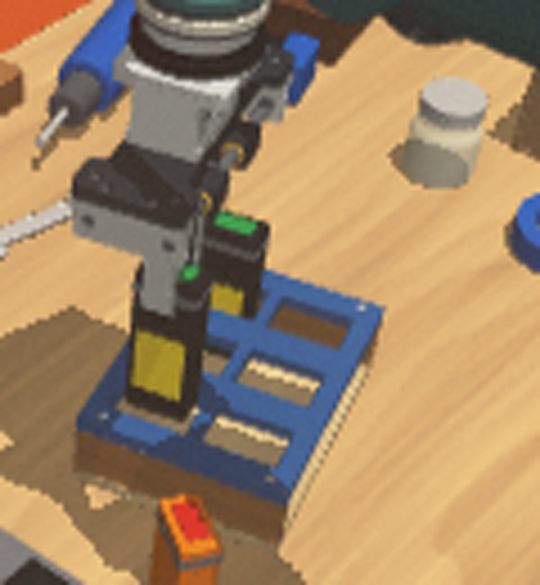

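The pack hangs just over its pocket (crop ~(160,400)), margins visible. Lowering.

>>> {"method": "send_rows", "body": {
  "targets": [-0.01, 0.025, 0.5, 0, 0.9, -0.01, 0.03, 1.0, 0, 0.9, -0.01, 0.03, 1.5, 0, 0.9, -0.01, 0.03, 1.9, 0, 0.9, -0.01, 0.03, 2.05, 0, 0.9, -0.01, 0.03, 2.05, 0, 0.9, -0.01, 0.03, 2.05, 0, 0.9]
}}

```text
clock: 13.43
eef_pos: [0.5296, -0.099, 0.1028]
ee_rot: [0.99, 0.144, 0.002, -0.001]
contact_force: [0.3, -0.5, -2.6]
grip_width: 0.0261
```

```bash
python3 look.py 11; python3 -c "
from workcell import *;from h import *
F=load('pics/side11.npz');a=F['image'][110:240,320:440,::-1];cv2.imwrite('pics/s11r.png',cv2.resize(a,None,fx=4.5,fy=4.5,interpolation=cv2.INTER_CUBIC))
"
```

```text
t 13.53 pos [529.5 -99.  102.7] yaw 16.6 F [-0.2  0.5 -2.2] w 25.9 q [-0.29  0.1   1.56  0.    1.48  0.99]
```

View pics/s11r.png

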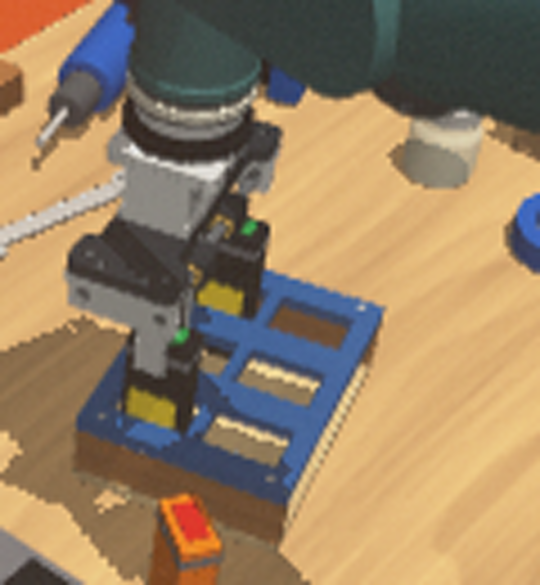

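>>> {"method": "send_rows", "body": {
  "targets": [0, 0, 0.04, 0, 0.9, 0, 0, 0.04, 0, 0.9, 0, 0, 0.04, 0, 0.42, 0, 0, 0.04, 0, 0.42, 0, 0, 0.04, 0, 0.42, 0, 0, 0.04, 0, 0.42, 0, 0, -1, 0, 0.42, 0, 0, -2, 0, 0.42, 0, 0, -3.2, 0, 0.42, 0, 0, -4.4, 0, 0.42, 0, 0, -5.1, 0, 0.42, 0, 0, -5.1, 0, 0.42]
}}

```text
clock: 14.53
eef_pos: [0.5315, -0.1002, 0.2628]
ee_rot: [0.989, 0.144, 0.007, 0.001]
contact_force: [-0.1, -0.3, 1.0]
grip_width: 0.0545
```

```bash
python3 -c "
from workcell import *;from h import *
s=read_state();st(s)
for l in((.01,.031),(.01,.093)):
  p=to_w(ST,l);print(p,go(s,[*p,.25],2.9))
"
```

```text
t 14.53 pos [ 531.5 -100.2  262.8] yaw 16.6 F [-0.1 -0.3  1. ] w 54.5 q [-0.29  0.05  1.3   0.    1.78  0.99]
[0.52991612 0.22856695] ([3.075, -10.519, 0.421], np.float64(13.7))
[0.52677407 0.29048728] ([3.565, -12.527, 0.418], np.float64(13.7))
```

>>> {"method": "send_rows", "body": {
  "targets": [3.08, -10.52, 0.42, 13.7, 0.42, 3.08, -10.52, 0.42, 13.7, 0.42, 3.08, -10.52, 0.42, 13.7, 0.42, 3.08, -10.52, 0.42, 13.7, 0.42, 3.08, -10.52, 0.42, 13.7, 0.42, 3.08, -10.52, 0.42, 13.7, 0.42, 3.08, -10.52, 0.42, 13.7, 0.42, 3.08, -10.52, 0.42, 13.7, 0.42, 3.08, -10.52, 0.42, 13.7, 0.42, 3.08, -10.52, 0.42, 13.7, 0.42, 3.08, -10.52, 0.42, 13.7, 0.42]
}}

```text
clock: 15.45
eef_pos: [0.5297, 0.2283, 0.2487]
ee_rot: [1.0, 0.026, 0.006, 0.001]
contact_force: [-0.2, -0.7, -0.7]
grip_width: 0.0545
```

```bash
python3 look.py 12; python3 -c "
from workcell import *;from h import *
s=read_state()
p=to_w(ST,(.01,.031));print(go(s,[*p,.14],2.9),go(s,[*p,.096],2.9))
"
```

```text
t 15.55 pos [530.2 227.2 249.5] yaw 2.8 F [ 0.5  0.  -0.9] w 54.7 q [ 0.31  0.13  1.23 -0.01  1.76  1.83]
([-0.057, -0.053, 3.651], np.float64(-0.1)) ([-0.078, -0.056, 5.118], np.float64(-0.1))
```

View pics/side12.png

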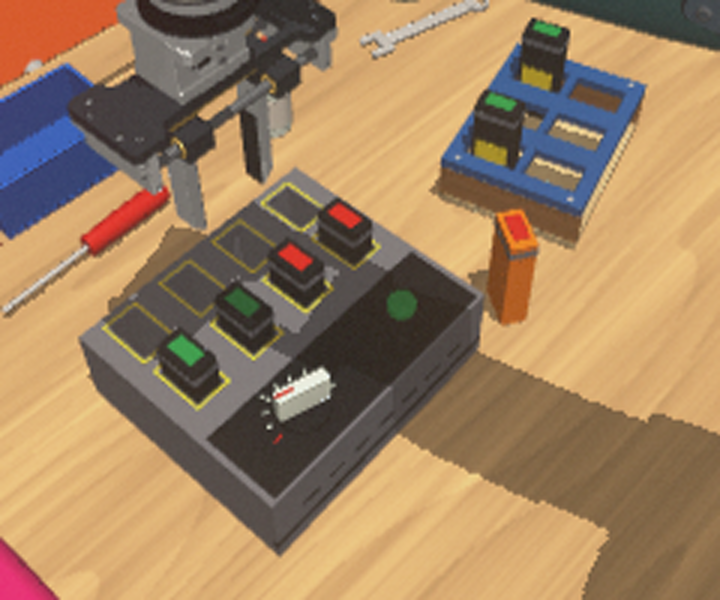

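>>> {"method": "send_rows", "body": {
  "targets": [-0.06, -0.05, 1.0, 0, 0.42, -0.06, -0.05, 2.2, 0, 0.42, -0.06, -0.05, 3.2, 0, 0.42, -0.06, -0.05, 3.65, 0, 0.42, -0.06, -0.05, 3.65, 0, 0.42, -0.06, -0.05, 3.65, 0, 0.42]
}}

```text
clock: 16.05
eef_pos: [0.5298, 0.2268, 0.1396]
ee_rot: [1.0, 0.023, 0.006, 0.001]
contact_force: [-0.7, 0.0, 0.9]
grip_width: 0.0543
```

```bash
python3 look.py 13; python3 -c "
from workcell import *;from h import *
s=read_state()
p=to_w(ST,(.01,.031));print(go(s,[*p,.14],2.9),go(s,[*p,.096],2.9))
"
```

```text
t 16.15 pos [531.2 227.9 142.2] yaw 2.7 F [0.1 0.6 0.4] w 54.6 q [ 0.31  0.16  1.42 -0.01  1.55  1.83]
([-0.042, -0.025, 0.074], np.float64(-0.2)) ([-0.068, -0.026, 1.541], np.float64(-0.2))
```

View pics/side13.png

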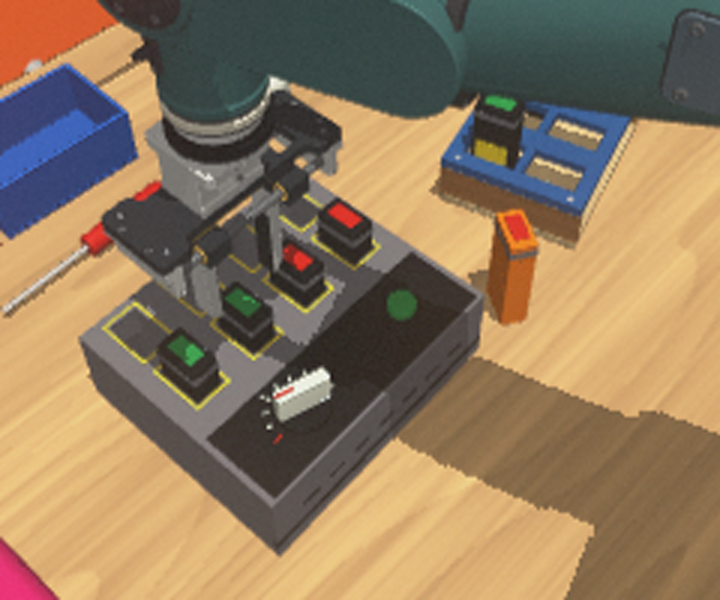

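>>> {"method": "send_rows", "body": {
  "targets": [-0.055, -0.025, 0.8, -0.2, 0.42, -0.065, -0.025, 1.53, -0.2, 0.42, -0.065, -0.025, 1.53, -0.2, 0.42, -0.065, -0.025, 1.53, -0.2, 0.9, -0.065, -0.025, 1.53, -0.2, 0.9, -0.065, -0.025, 1.53, -0.2, 0.9, -0.065, -0.025, 1.53, -0.2, 0.9, -0.065, -0.025, 1.53, -0.2, 0.9, -0.065, -0.025, 1.53, -0.2, 0.9]
}}

```text
clock: 16.9
eef_pos: [0.5309, 0.2289, 0.0979]
ee_rot: [1.0, 0.025, 0.01, -0.0]
contact_force: [-0.2, 1.2, 3.4]
grip_width: 0.0262
```

```bash
python3 -c "
from workcell import *;from h import *
s=read_state();st(s);e=s['eef_pos'];print(go(s,[e[0],e[1],.236]))"
```

```text
t 16.9 pos [530.9 228.9  97.9] yaw 2.9 F [-0.2  1.2  3.4] w 26.2 q [ 0.31  0.18  1.48 -0.01  1.46  1.83]
([0.094, 0.002, -4.601], 0)
```

>>> {"method": "send_rows", "body": {
  "targets": [0.005, 0, -0.3, 0, 0.9, 0.015, 0, -0.8, 0, 0.9, 0.03, 0, -1.4, 0, 0.9, 0.04, 0, -2.0, 0, 0.9, 0.055, 0, -2.6, 0, 0.9, 0.065, 0, -3.2, 0, 0.9, 0.08, 0, -3.9, 0, 0.9, 0.095, 0, -4.6, 0, 0.9, 0.095, 0, -4.6, 0, 0.9, 0.095, 0, -4.6, 0, 0.9]
}}

```text
clock: 17.73
eef_pos: [0.5313, 0.2291, 0.2371]
ee_rot: [1.0, 0.025, 0.011, -0.0]
contact_force: [-0.8, 1.3, -2.0]
grip_width: 0.0258
```

```bash
python3 look.py 14; python3 -c "
from workcell import *;from h import *
for n in('side','top'):
    F=load(f'pics/{n}14.npz'); r,ho,_=rack(F,n=='side'); print(r, len(ho))
s=read_state();print(np.round(s['ee_rot'],4))
RK=np.array([.5158,-.1675,np.radians(16.6)])
for l in((-.032,-.062),(-.032,.062)):
    p=to_w(RK,l);print(l,p,go(s,[*p,.236],16.6))
"
```

```text
t 17.83 pos [530.1 228.7 234. ] yaw 2.9 F [-0.2  1.  -3.1] w 25.7 q [ 0.31  0.13  1.26 -0.01  1.73  1.83]
((514.3153686523438, -169.09164428710938), (147.80857849121094, 197.6136474609375), 16.544281005859375) 3
((516.8892822265625, -166.2733612060547), (146.97279357910156, 197.3806610107422), 16.663095474243164) 6
[9.996e-01 2.550e-02 8.600e-03 4.000e-04]
(-0.032, -0.062) [ 0.50284636 -0.23605803] ([-1.696, 15.426, -0.075], np.float64(-13.7))
(-0.032, 0.062) [ 0.467421   -0.11722603] ([-2.673, 11.41, -0.097], np.float64(-13.7))
```

View pics/side14.png

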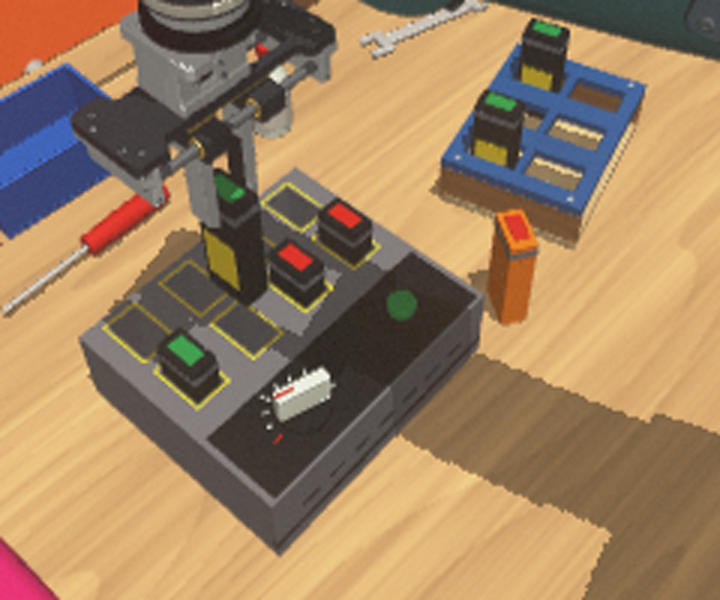

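>>> {"method": "send_rows", "body": {
  "targets": [-0.1, 1, -0.4, -2, 0.9, -0.25, 2.2, -0.6, -4, 0.9, -0.4, 3.4, -0.6, -7, 0.9, -0.5, 4.6, -0.6, -10, 0.9, -0.65, 5.8, -0.6, -13, 0.9, -0.75, 7, -0.6, -13.7, 0.9, -0.9, 8.2, -0.6, -13.7, 0.9, -1.05, 9.4, -0.6, -13.7, 0.9, -1.2, 10.6, -0.6, -13.7, 0.9, -1.3, 11.8, -0.6, -13.7, 0.9, -1.45, 13, -0.6, -13.7, 0.9, -1.55, 14.2, -0.6, -13.7, 0.9, -1.65, 15, -0.6, -13.7, 0.9, -1.69, 15.42, -0.5, -13.7, 0.9, -1.69, 15.42, -0.5, -13.7, 0.9, -1.69, 15.42, -0.5, -13.7, 0.9]
}}

```text
clock: 19.17
eef_pos: [0.5023, -0.235, 0.2469]
ee_rot: [0.99, 0.144, 0.007, -0.0]
contact_force: [0.6, 1.4, -1.7]
grip_width: 0.0261
```

```bash
python3 -c "
from workcell import *;from h import *
s=read_state();st(s);print(np.round(s['ee_rot'],4))
RK=np.array([.5158,-.1675,np.radians(16.6)])
p=to_w(RK,(-.032,-.062));print(p,go(s,[*p,.163],16.6),go(s,[*p,.102],16.6))
"
```

```text
t 19.17 pos [ 502.3 -235.   246.9] yaw 16.6 F [ 0.6  1.4 -1.7] w 26.1 q [-0.55  0.08  1.29  0.01  1.75  0.74]
[ 9.895e-01  1.443e-01  7.400e-03 -3.000e-04]
[ 0.50284636 -0.23605803] ([-0.033, 0.035, 2.795], np.float64(-0.0)) ([-0.063, 0.032, 4.828], np.float64(-0.0))
```

>>> {"method": "send_rows", "body": {
  "targets": [-0.02, 0.035, 0.6, 0, 0.9, -0.03, 0.035, 1.4, 0, 0.9, -0.03, 0.035, 2.2, 0, 0.9, -0.035, 0.035, 2.8, 0, 0.9, -0.035, 0.035, 2.8, 0, 0.9, -0.035, 0.035, 2.8, 0, 0.9]
}}

```text
clock: 19.67
eef_pos: [0.5024, -0.2338, 0.1618]
ee_rot: [0.989, 0.145, 0.006, -0.002]
contact_force: [0.7, 0.1, -1.6]
grip_width: 0.026
```

```bash
python3 look.py 15; python3 -c "
from workcell import *;from h import *
s=read_state();print(np.round(s['ee_rot'],4))
RK=np.array([.5158,-.1675,np.radians(16.6)])
p=to_w(RK,(-.032,-.062));print(p,go(s,[*p,.163],16.6),go(s,[*p,.102],16.6))
F=load('pics/side15.npz');a=F['image'][110:240,320:440,::-1];cv2.imwrite('pics/s15r.png',cv2.resize(a,None,fx=4.5,fy=4.5,interpolation=cv2.INTER_CUBIC))
"
```

```text
t 19.77 pos [ 503.8 -235.4  164.6] yaw 16.7 F [ 0.3  0.2 -1.8] w 26.1 q [-0.55  0.1   1.44  0.01  1.59  0.73]
[9.894e-01 1.451e-01 8.500e-03 4.000e-04]
[ 0.50284636 -0.23605803] ([-0.038, 0.013, 0.054], np.float64(0.1)) ([-0.072, 0.006, 2.087], np.float64(0.1))
```

View pics/s15r.png

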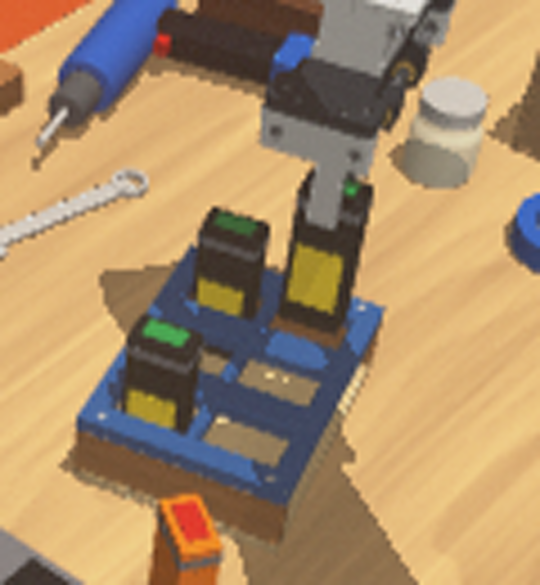

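View pics/top15.png

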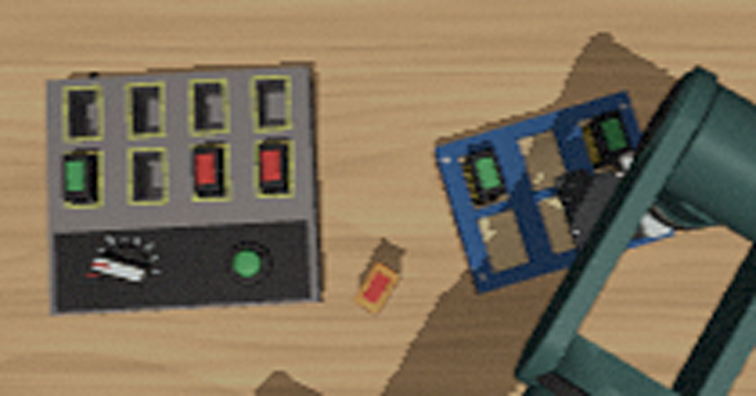

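>>> {"method": "send_rows", "body": {
  "targets": [-0.04, 0.015, 0.5, 0, 0.9, -0.05, 0.01, 1.0, 0, 0.9, -0.06, 0.01, 1.5, 0, 0.9, -0.07, 0.01, 1.95, 0, 0.9, -0.07, 0.01, 2.09, 0, 0.9, -0.07, 0.01, 2.09, 0, 0.9, -0.07, 0.01, 2.09, 0, 0.9]
}}

```text
clock: 20.35
eef_pos: [0.5039, -0.2365, 0.1038]
ee_rot: [0.989, 0.145, 0.01, 0.001]
contact_force: [0.6, -0.1, -2.4]
grip_width: 0.0258
```

```bash
python3 look.py 16; python3 -c "
from workcell import *;from h import *
F=load('pics/side16.npz');a=F['image'][110:240,320:440,::-1];cv2.imwrite('pics/s16r.png',cv2.resize(a,None,fx=4.5,fy=4.5,interpolation=cv2.INTER_CUBIC))
"
```

```text
t 20.45 pos [ 503.9 -236.6  103.7] yaw 16.7 F [-1.   0.5 -2.6] w 25.7 q [-0.55  0.13  1.53  0.01  1.47  0.73]
```

View pics/s16r.png

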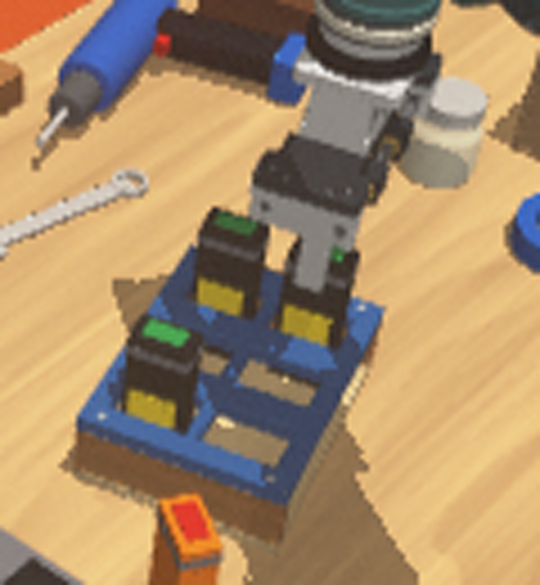

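>>> {"method": "send_rows", "body": {
  "targets": [0, 0, 0.06, 0, 0.9, 0, 0, 0.06, 0, 0.9, 0, 0, 0.06, 0, 0.42, 0, 0, 0.06, 0, 0.42, 0, 0, 0.06, 0, 0.42, 0, 0, 0.06, 0, 0.42, 0.02, 0, -1, 0, 0.42, 0.04, 0, -2, 0, 0.42, 0.06, 0, -3.2, 0, 0.42, 0.08, 0, -4.4, 0, 0.42, 0.1, 0, -5.1, 0, 0.42, 0.1, 0, -5.1, 0, 0.42, 0.1, 0, -5.1, 0, 0.42]
}}

```text
clock: 21.53
eef_pos: [0.5044, -0.2361, 0.2584]
ee_rot: [0.989, 0.145, 0.011, 0.003]
contact_force: [0.0, 0.3, -0.3]
grip_width: 0.0547
```

```bash
python3 -c "
from workcell import *;from h import *
s=read_state();st(s);print(np.round(s['ee_rot'],4))
for l in((.01,.093),):
  p=to_w(ST,l);print(p,go(s,[*p,.25],2.9))
"
```

```text
t 21.53 pos [ 504.4 -236.1  258.4] yaw 16.7 F [ 0.   0.3 -0.3] w 54.7 q [-0.55  0.08  1.27  0.01  1.77  0.74]
[0.9893 0.1452 0.0112 0.0026]
[0.52677407 0.29048728] ([5.751, -16.602, 0.265], np.float64(13.8))
```

>>> {"method": "send_rows", "body": {
  "targets": [5.75, -16.6, 0.26, 13.8, 0.42, 5.75, -16.6, 0.26, 13.8, 0.42, 5.75, -16.6, 0.26, 13.8, 0.42, 5.75, -16.6, 0.26, 13.8, 0.42, 5.75, -16.6, 0.26, 13.8, 0.42, 5.75, -16.6, 0.26, 13.8, 0.42, 5.75, -16.6, 0.26, 13.8, 0.42, 5.75, -16.6, 0.26, 13.8, 0.42, 5.75, -16.6, 0.26, 13.8, 0.42, 5.75, -16.6, 0.26, 13.8, 0.42, 5.75, -16.6, 0.26, 13.8, 0.42, 5.75, -16.6, 0.26, 13.8, 0.42, 5.75, -16.6, 0.26, 13.8, 0.42, 5.75, -16.6, 0.26, 13.8, 0.42, 5.75, -16.6, 0.26, 13.8, 0.42, 5.75, -16.6, 0.26, 13.8, 0.42]
}}

```text
clock: 22.87
eef_pos: [0.5262, 0.2896, 0.248]
ee_rot: [1.0, 0.025, 0.01, 0.002]
contact_force: [-0.1, -0.1, 0.2]
grip_width: 0.0543
```

```bash
python3 look.py 17; python3 -c "
from workcell import *;from h import *
s=read_state();print(np.round(s['ee_rot'],4))
p=to_w(ST,(.01,.093));print(go(s,[*p,.14],2.9),go(s,[*p,.096],2.9))
"
```

```text
t 22.97 pos [526.7 288.8 249.4] yaw 2.8 F [-0.  -0.  -0.3] w 54.7 q [ 0.41  0.18  1.18 -0.01  1.76  1.93]
[0.9996 0.0243 0.0108 0.0017]
([-0.074, -0.069, 3.646], np.float64(-0.1)) ([-0.105, -0.075, 5.113], np.float64(-0.1))
```

View pics/side17.png

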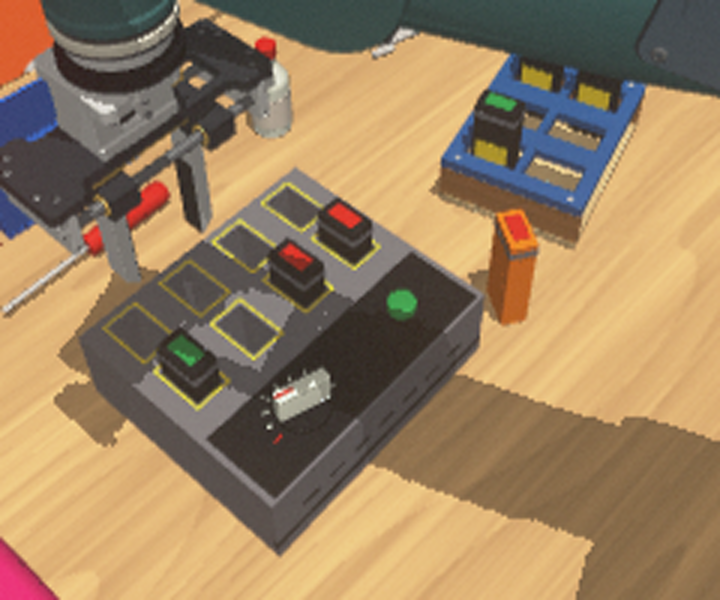

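>>> {"method": "send_rows", "body": {
  "targets": [-0.05, -0.06, 1.0, 0, 0.42, -0.06, -0.065, 2.2, 0, 0.42, -0.07, -0.07, 3.2, 0, 0.42, -0.075, -0.07, 3.65, 0, 0.42, -0.075, -0.07, 3.65, 0, 0.42, -0.075, -0.07, 3.65, 0, 0.42, -0.075, -0.07, 3.65, 0, 0.42]
}}

```text
clock: 23.55
eef_pos: [0.5279, 0.29, 0.142]
ee_rot: [1.0, 0.024, 0.012, 0.001]
contact_force: [0.3, -0.0, 0.3]
grip_width: 0.0546
```

```bash
python3 look.py 18; python3 -c "
from workcell import *;from h import *
s=read_state()
p=to_w(ST,(.01,.093));print(go(s,[*p,.14],2.9),go(s,[*p,.096],2.9))
"
```

```text
t 23.65 pos [528.1 290.6 142.6] yaw 2.7 F [-0.   0.4  0.4] w 54.4 q [ 0.42  0.21  1.36 -0.01  1.55  1.94]
([-0.047, 0.0, 0.085], np.float64(-0.2)) ([-0.085, -0.003, 1.551], np.float64(-0.2))
```

View pics/side18.png

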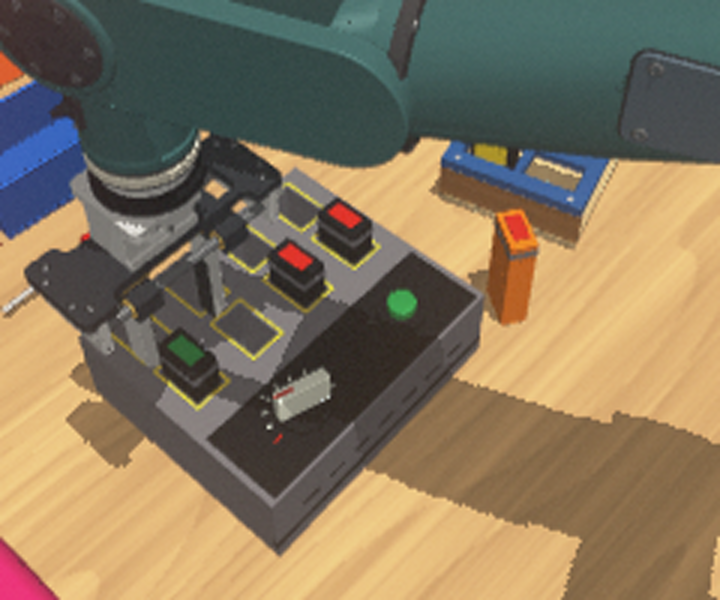

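>>> {"method": "send_rows", "body": {
  "targets": [-0.065, 0, 0.8, -0.2, 0.42, -0.085, 0, 1.53, -0.2, 0.42, -0.085, 0, 1.53, -0.2, 0.42, -0.085, 0, 1.53, -0.2, 0.9, -0.085, 0, 1.53, -0.2, 0.9, -0.085, 0, 1.53, -0.2, 0.9, -0.085, 0, 1.53, -0.2, 0.9, -0.085, 0, 1.53, -0.2, 0.9, -0.085, 0, 1.53, -0.2, 0.9]
}}

```text
clock: 24.4
eef_pos: [0.5276, 0.2908, 0.0982]
ee_rot: [1.0, 0.026, 0.014, 0.0]
contact_force: [-0.6, -0.1, 4.1]
grip_width: 0.026
```

```bash
python3 -c "
from workcell import *;from h import *
s=read_state();st(s);e=s['eef_pos'];print(go(s,[e[0],e[1],.236]))"
```

```text
t 24.4 pos [527.6 290.8  98.2] yaw 2.9 F [-0.6 -0.1  4.1] w 26.0 q [ 0.42  0.23  1.43 -0.01  1.46  1.94]
([0.13, 0.007, -4.591], 0)
```

>>> {"method": "send_rows", "body": {
  "targets": [0.01, 0, -0.3, 0, 0.9, 0.02, 0, -0.8, 0, 0.9, 0.04, 0, -1.4, 0, 0.9, 0.055, 0.005, -2.0, 0, 0.9, 0.075, 0.005, -2.6, 0, 0.9, 0.09, 0.005, -3.2, 0, 0.9, 0.11, 0.005, -3.9, 0, 0.9, 0.13, 0.005, -4.6, 0, 0.9, 0.13, 0.005, -4.6, 0, 0.9, 0.13, 0.005, -4.6, 0, 0.9]
}}

```text
clock: 25.23
eef_pos: [0.528, 0.2911, 0.2375]
ee_rot: [1.0, 0.026, 0.015, -0.0]
contact_force: [-0.2, 0.4, -2.4]
grip_width: 0.0261
```

```bash
python3 look.py 19; python3 -c "
from workcell import *;from h import *
for n in('side','top'):
    F=load(f'pics/{n}19.npz'); r,ho,_=rack(F,n=='side'); print(r, len(ho))
s=read_state();print(np.round(s['ee_rot'],4))
RK=np.array([.5158,-.1675,np.radians(16.6)])
for l in((-.032,0),(-.032,.062)):
    p=to_w(RK,l);print(l,p,go(s,[*p,.236],16.6))
"
```

```text
t 25.33 pos [526.8 290.5 234.3] yaw 2.9 F [ 0.   0.2 -1.9] w 26.1 q [ 0.42  0.18  1.21 -0.01  1.73  1.93]
((512.4011840820312, -163.01528930664062), (148.0177459716797, 184.87405395507812), 16.544261932373047) 2
((517.008056640625, -166.23780822753906), (146.7248077392578, 197.3806610107422), 16.663095474243164) 5
[0.9996 0.0257 0.0127 0.001 ]
(-0.032, 0) [ 0.48513368 -0.17664203] ([-2.186, 15.48, -0.07], np.float64(-13.7))
(-0.032, 0.062) [ 0.467421   -0.11722603] ([-2.674, 13.472, -0.088], np.float64(-13.7))
```

View pics/side19.png

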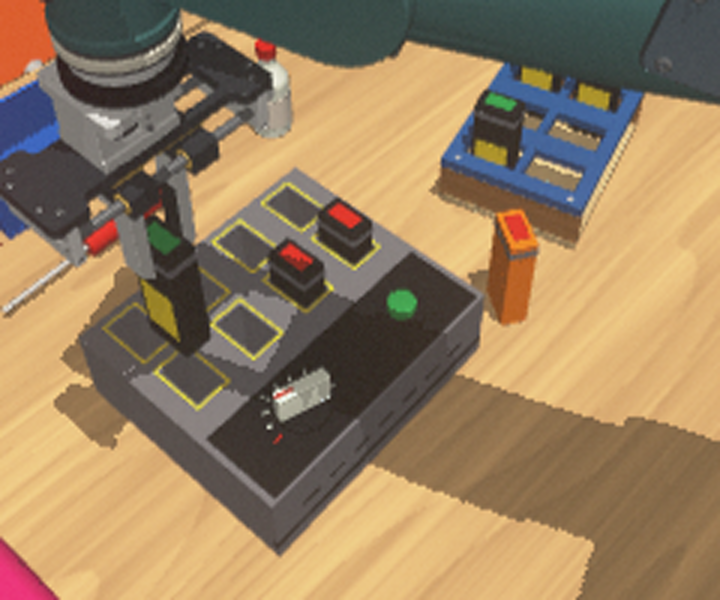

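View pics/top19.png

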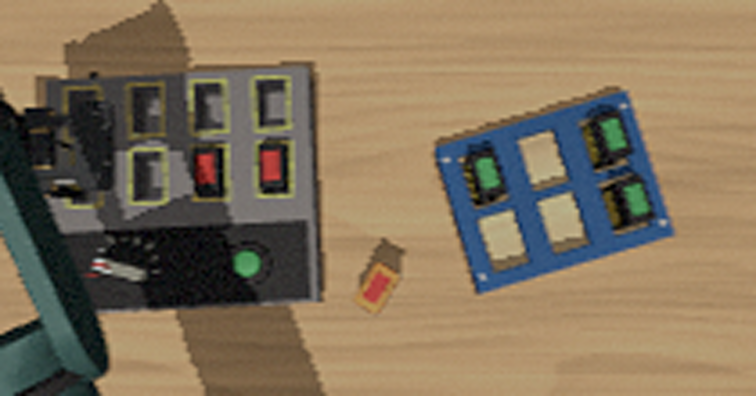

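>>> {"method": "send_rows", "body": {
  "targets": [-0.2, 1, -0.3, -2, 0.9, -0.45, 2.2, -0.4, -4, 0.9, -0.65, 3.4, -0.4, -7, 0.9, -0.9, 4.6, -0.4, -10, 0.9, -1.15, 5.8, -0.4, -13, 0.9, -1.4, 7, -0.4, -13.7, 0.9, -1.6, 8.2, -0.4, -13.7, 0.9, -1.85, 9.4, -0.4, -13.7, 0.9, -2.1, 10.6, -0.4, -13.7, 0.9, -2.35, 11.8, -0.4, -13.7, 0.9, -2.55, 12.8, -0.4, -13.7, 0.9, -2.67, 13.47, -0.4, -13.7, 0.9, -2.67, 13.47, -0.4, -13.7, 0.9, -2.67, 13.47, -0.4, -13.7, 0.9, -2.67, 13.47, -0.4, -13.7, 0.9]
}}

```text
clock: 26.58
eef_pos: [0.4668, -0.1164, 0.2439]
ee_rot: [0.989, 0.145, 0.011, 0.001]
contact_force: [-0.1, 0.2, -3.0]
grip_width: 0.0258
```

```bash
python3 look.py 20;  python3 -c "
from workcell import *;from h import *
s=read_state();print(np.round(s['ee_rot'],4))
for n in('side','top'):
    F=load(f'pics/{n}20.npz'); r,ho,_=rack(F,n=='side'); print(r, len(ho))
RK=np.array([.5158,-.1675,np.radians(16.6)])
p=to_w(RK,(-.032,.062));print(p,go(s,[*p,.163],16.6),go(s,[*p,.102],16.6))
F=load('pics/side20.npz');a=F['image'][110:240,320:440,::-1];cv2.imwrite('pics/s20r.png',cv2.resize(a,None,fx=4.5,fy=4.5,interpolation=cv2.INTER_CUBIC))
"
```

```text
t 26.68 pos [ 467.2 -116.   244.6] yaw 16.7 F [-0.8  0.8 -2.7] w 25.9 q [-0.37 -0.09  1.47  0.01  1.74  0.91]
[0.9893 0.1456 0.0119 0.0019]
((470.55078125, -207.33554077148438), (40.29210662841797, 147.6378936767578), 17.173982620239258) 0
((585.2490844726562, -215.4959716796875), (133.58145141601562, 68.06890106201172), 68.18258666992188) 0
[ 0.467421   -0.11722603] ([-0.068, 0.023, 2.72], np.float64(0.1)) ([-0.115, 0.008, 4.752], np.float64(0.1))
```

View pics/s20r.png

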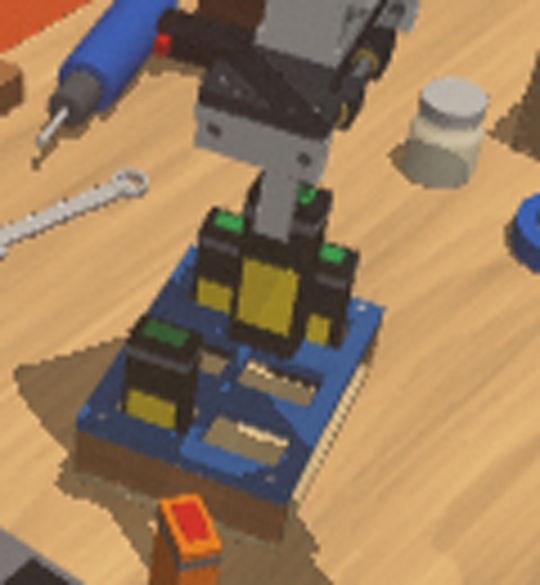

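>>> {"method": "send_rows", "body": {
  "targets": [-0.04, 0.03, 0.6, 0, 0.9, -0.05, 0.025, 1.4, 0, 0.9, -0.06, 0.025, 2.2, 0, 0.9, -0.07, 0.02, 2.7, 0, 0.9, -0.07, 0.02, 2.7, 0, 0.9, -0.07, 0.02, 2.7, 0, 0.9]
}}

```text
clock: 27.18
eef_pos: [0.467, -0.1159, 0.1629]
ee_rot: [0.989, 0.146, 0.011, 0.001]
contact_force: [-0.1, -0.8, -1.9]
grip_width: 0.0258
```

```bash
python3 look.py 21; python3 -c "
from workcell import *;from h import *
s=read_state();print(np.round(s['ee_rot'],4))
RK=np.array([.5158,-.1675,np.radians(16.6)])
p=to_w(RK,(-.032,.062));print(p,go(s,[*p,.163],16.6),go(s,[*p,.102],16.6))
F=load('pics/side21.npz');a=F['image'][110:240,320:440,::-1];cv2.imwrite('pics/s21r.png',cv2.resize(a,None,fx=4.5,fy=4.5,interpolation=cv2.INTER_CUBIC))
"
```

```text
t 27.28 pos [ 468.3 -116.9  165.2] yaw 16.8 F [-0.4  0.4 -1.9] w 25.8 q [-0.37 -0.07  1.61  0.01  1.58  0.91]
[0.9892 0.1461 0.0131 0.0025]
[ 0.467421   -0.11722603] ([-0.033, 0.003, 0.072], np.float64(0.2)) ([-0.084, -0.016, 2.105], np.float64(0.2))
```

View pics/s21r.png

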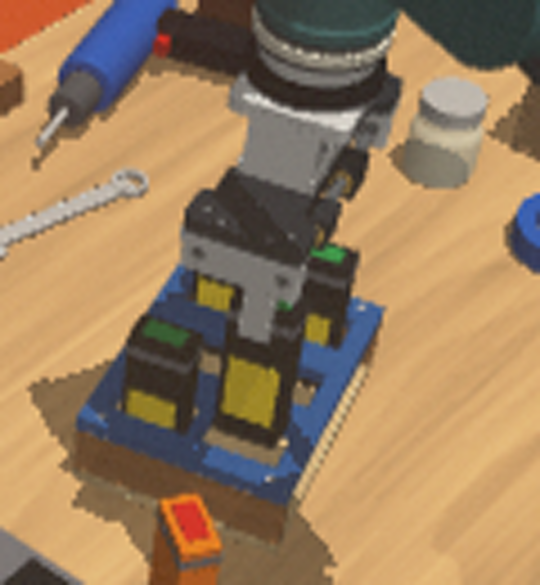

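>>> {"method": "send_rows", "body": {
  "targets": [-0.04, 0, 0.5, 0, 0.9, -0.05, -0.005, 1.0, 0, 0.9, -0.065, -0.01, 1.5, 0, 0.9, -0.08, -0.015, 1.95, 0, 0.9, -0.085, -0.015, 2.11, 0, 0.9, -0.085, -0.015, 2.14, 0, 0.9, -0.085, -0.015, 2.14, 0, 0.9]
}}

```text
clock: 27.87
eef_pos: [0.4684, -0.1175, 0.1024]
ee_rot: [0.989, 0.146, 0.014, 0.003]
contact_force: [-0.3, -0.2, -2.1]
grip_width: 0.0258
```

```bash
python3 look.py 22; python3 -c "
from workcell import *;from h import *
F=load('pics/side22.npz');a=F['image'][110:240,320:440,::-1];cv2.imwrite('pics/s22r.png',cv2.resize(a,None,fx=4.5,fy=4.5,interpolation=cv2.INTER_CUBIC))
"
```

```text
t 27.97 pos [ 468.3 -117.5  102.2] yaw 16.8 F [ 0.8 -0.2 -2.6] w 25.6 q [-0.37 -0.04  1.71  0.01  1.45  0.91]
```

View pics/s22r.png

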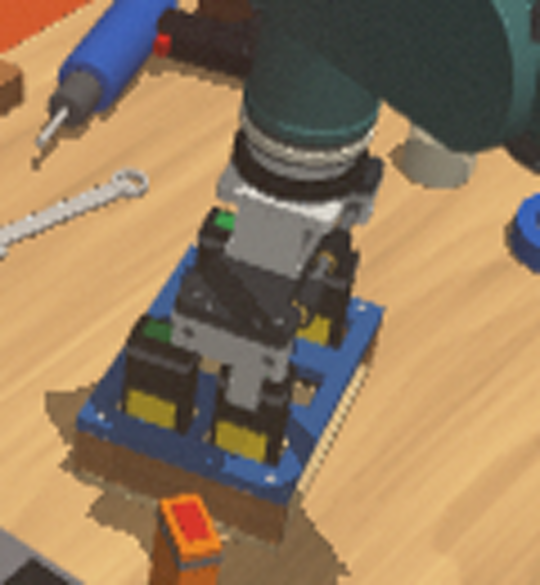

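Seated in its pocket. Release and rise.

>>> {"method": "send_rows", "body": {
  "targets": [0, 0, 0.03, 0, 0.9, 0, 0, 0.03, 0, 0.42, 0, 0, 0.03, 0, 0.42, 0, 0, 0.03, 0, 0.42, 0, 0, 0.03, 0, 0.42, 0.03, 0, -1, 0, 0.42, 0.05, 0.01, -2, 0, 0.42, 0.09, 0.02, -3.2, 0, 0.42, 0.12, 0.02, -4.4, 0, 0.42, 0.14, 0.03, -5.1, 0, 0.42, 0.14, 0.03, -5.1, 0, 0.42, 0.14, 0.03, -5.1, 0, 0.42]
}}

```text
clock: 28.97
eef_pos: [0.4688, -0.1171, 0.2568]
ee_rot: [0.989, 0.146, 0.016, 0.004]
contact_force: [-0.4, 1.1, -1.1]
grip_width: 0.0544
```

```bash
python3 look.py 23; python3 -c "
from h import *
F=load('pics/top23.npz');a=F['image'][225:270,235:285,::-1];cv2.imwrite('pics/t23d.png',cv2.resize(a,None,fx=12,fy=12,interpolation=cv2.INTER_CUBIC))
F=load('pics/side23.npz');a=F['image'][255:310,265:315,::-1];cv2.imwrite('pics/s23d.png',cv2.resize(a,None,fx=10,fy=10,interpolation=cv2.INTER_CUBIC))
"
```

```text
t 29.07 pos [ 467.5 -116.6  253.5] yaw 16.8 F [ 0.3  0.6 -0.5] w 54.4 q [-0.37 -0.09  1.45  0.01  1.75  0.91]
```

View pics/t23d.png

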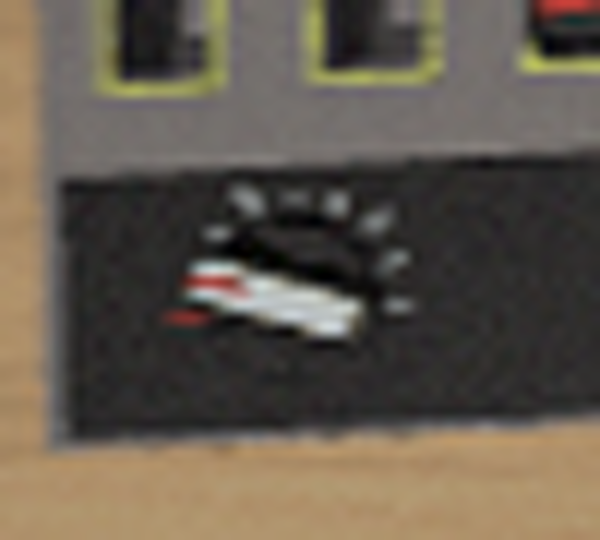

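View pics/s23d.png

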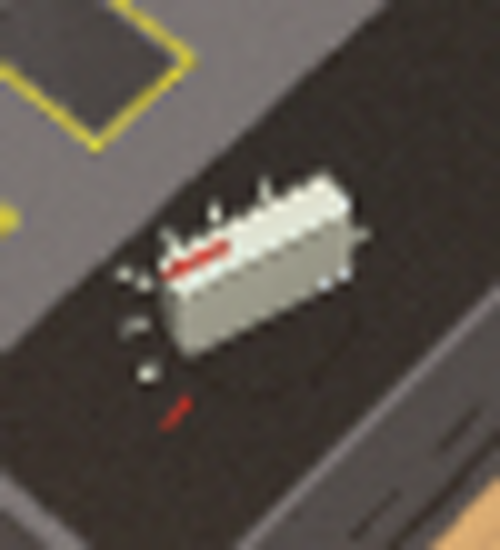

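View pics/side23.png

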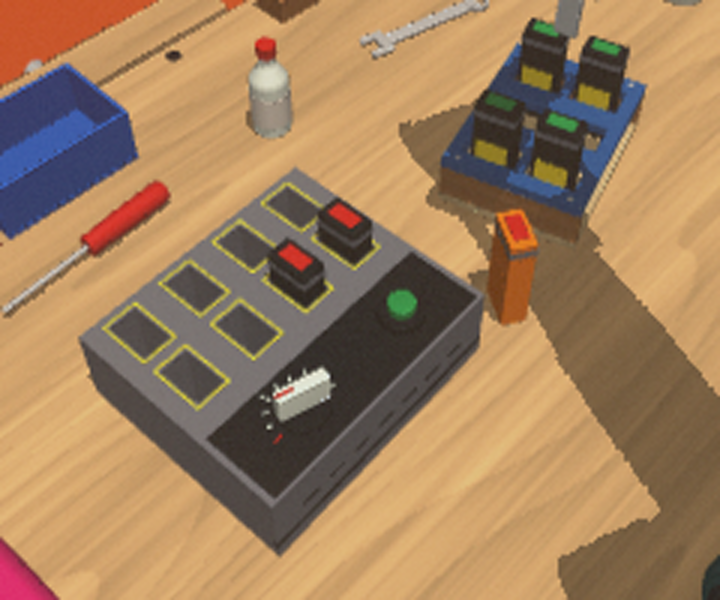

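```bash
cat >> h.py <<'E'
def dial(F,side,z=.122):
    c=[onz(F,*proj(F,[*to_w(ST,(-.08,.055)),z]),z)]
    u0,v0=proj(F,[*to_w(ST,(-.08,.055)),z])
    im=F["image"].astype(int); mx,mn=im.max(2),im.min(2)
    h=hsv(F); H,S,V=[h[...,i].astype(int) for i in range(3)]
    yy,xx=np.mgrid[:400,:640]; near=(xx-u0)**2+(yy-v0)**2<12**2
    red=((H<8)|(H>172))&(S>110)&(V>90)&near
    wh=(mx>170)&(S<60)&near
    return red,wh,(u0,v0)
E
python3 - <<'E'
from h import *
for n in("side","top"):
    F=load(f"pics/{n}23.npz"); red,wh,c=dial(F,n=="side")
    print(n,np.round(c,1),to_w(ST,(-.08,.055)))
    for nm,m in(("red",red),("wh",wh)):
        for cc,s in blobs(m,3):
            print(nm,np.round(cc,1),s[4],np.round(onz(F,*cc,.122)[:2]*1e3,1))
    n_,l,s,_=cv2.connectedComponentsWithStats((wh|red).astype(np.uint8)); i=1+np.argmax(s[1:,4])
    ys,xs=np.where(l==i)
    w=np.array([onz(F,x,y,.122)[:2] for x,y in zip(xs,ys)])*1e3
    d=w-w.mean(0); e,v=np.linalg.eigh(np.cov(d.T)); a=v[:,1]; print("bar",w.mean(0),np.degrees(np.arctan2(a[1],a[0]))%180,np.sqrt(e),len(w), cv2.minAreaRect(w.astype(np.float32)))
E
```

```text
side [289.5 277.7] [0.43881549 0.24797506]
red [284.  280.5] 10 [442.5 261.7]
wh [290.6 277.8] 70 [436.8 246.4]
bar [437.53751071 248.23543474] 75.09924388296696 [ 3.46832263 12.94895785] 80 ((438.5682373046875, 247.8624267578125), (44.12531661987305, 13.783408164978027), 77.79913330078125)
top [257.4 249.6] [0.43881549 0.24797506]
red [252.5 248. ] 4 [444.2 264.7]
red [250. 251.] 3 [434.2 272.8]
wh [253. 247.] 3 [447.6 263. ]
wh [258.4 249.9] 33 [437.8 244.4]
bar [439.21046403 247.862451  ] 75.39467591158845 [ 3.00465797 13.53000223] 40 ((439.345703125, 248.0102996826172), (44.505863189697266, 9.611316680908203), 74.39346313476562)
```

```bash
python3 -c "
from workcell import *;from h import *
s=read_state()
p=np.array([.4388,.248]);print(go(s,[*p,.23],255))
for n in('side','top'):
    F=load(f'pics/{n}0.npz');h=hsv(F);H,S,V=[h[...,i].astype(int) for i in range(3)]
    m=((H<14)|(H>172))&(S>150)&(V>110); r=np.zeros(m.shape,bool); r[(slice(215,265),slice(340,380)) if n=='side' else (slice(240,268),slice(318,345))]=1
    print(n,[(np.round(c,1),q.tolist()) for c,q in blobs(m&r,15)])
S,T=load('pics/side0.npz'),load('pics/top0.npz'); print(tri(S,(361.9,225.4),T,(329.1,254.6)))
"
```

```text
([2.581, -11.917, 0.746], np.float64(121.8))
side [(array([361.5, 226.2]), [356, 219, 13, 16, 97]), (array([359.5, 244.5]), [352, 228, 17, 30, 297])]
top [(array([329.3, 254.3]), [326, 250, 8, 9, 40])]
(array([0.42152729, 0.00516282, 0.11722808]), np.float64(0.0021074063589388557))
```

>>> {"method": "send_rows", "body": {
  "targets": [0.25, -1.1, 0, -7, 0.5, 0.5, -2.2, 0, -14, 0.5, 0.7, -3.3, 0, -21, 0.5, 0.95, -4.4, 0.1, -28, 0.5, 1.2, -5.5, 0.2, -35, 0.5, 1.45, -6.6, 0.3, -42, 0.5, 1.65, -7.7, 0.4, -49, 0.5, 1.9, -8.8, 0.5, -56, 0.5, 2.15, -9.9, 0.6, -63, 0.5, 2.4, -11, 0.7, -70, 0.5, 2.58, -11.92, 0.75, -77, 0.5, 2.58, -11.92, 0.75, -84, 0.5, 2.58, -11.92, 0.75, -91, 0.5, 2.58, -11.92, 0.75, -98, 0.5, 2.58, -11.92, 0.75, -105, 0.5, 2.58, -11.92, 0.75, -112, 0.5, 2.58, -11.92, 0.75, -119, 0.5, 2.58, -11.92, 0.75, -126, 0.5, 2.58, -11.92, 0.75, -133, 0.5, 2.58, -11.92, 0.75, -140, 0.5]
}}

```text
clock: 30.73
eef_pos: [0.4376, 0.2476, 0.227]
ee_rot: [0.198, 0.98, 0.001, 0.011]
contact_force: [0.4, -0.2, -0.2]
grip_width: 0.0469
```

```bash
python3 -c "
from workcell import *;from h import *
s=read_state();st(s);print(np.round(s['ee_rot'],4),R.from_quat(s['ee_rot']).as_matrix()[:,2])
p=np.array([.4388,.248]);print(go(s,[*p,.16],255))"
```

```text
t 30.73 pos [437.6 247.6 227. ] yaw 157.2 F [ 0.4 -0.2 -0.2] w 46.9 q [ 0.41 -0.04  1.45 -0.01  1.7  -0.76]
[1.980e-01 9.801e-01 6.000e-04 1.090e-02] [ 0.02163993 -0.00309731 -0.99976103]
([0.017, 0.016, 2.233], np.float64(-97.8))
```

>>> {"method": "send_rows", "body": {
  "targets": [0.017, 0.016, 0.3, -7, 0.5, 0.017, 0.016, 0.6, -14, 0.5, 0.017, 0.016, 0.9, -21, 0.5, 0.017, 0.016, 1.2, -28, 0.5, 0.017, 0.016, 1.5, -35, 0.5, 0.017, 0.016, 1.8, -42, 0.5, 0.017, 0.016, 2.0, -49, 0.5, 0.017, 0.016, 2.2, -56, 0.5, 0.017, 0.016, 2.2, -63, 0.5, 0.017, 0.016, 2.2, -70, 0.5, 0.017, 0.016, 2.2, -77, 0.5, 0.017, 0.016, 2.2, -84, 0.5, 0.017, 0.016, 2.2, -91, 0.5, 0.017, 0.016, 2.2, -97.5, 0.5, 0.017, 0.016, 2.2, -97.5, 0.5, 0.017, 0.016, 2.2, -97.5, 0.5]
}}

```text
clock: 32.07
eef_pos: [0.4377, 0.2475, 0.1589]
ee_rot: [-0.605, 0.796, -0.007, 0.006]
contact_force: [0.6, -0.0, -0.3]
grip_width: 0.0469
```

```bash
python3 look.py 24; python3 -c "
from workcell import *;from h import *
s=read_state();st(s);print(np.round(s['ee_rot'],4),R.from_quat(s['ee_rot']).as_matrix()[:,2])
p=np.array([.4388,.248]);print(go(s,[*p,.14],255),go(s,[*p,.099],255))"
```

```text
t 32.17 pos [438.1 247.7 159.7] yaw -105.5 F [-0.1 -0.3 -0.1] w 47.2 q [ 0.41 -0.02  1.57 -0.01  1.57 -2.46]
t 32.17 pos [438.1 247.7 159.7] yaw -105.5 F [-0.1 -0.3 -0.1] w 47.2 q [ 0.41 -0.02  1.57 -0.01  1.57 -2.46]
[-0.6055  0.7958 -0.0075  0.0066] [ 0.01951411 -0.00399679 -0.99980159]
([-0.014, -0.006, 0.658], np.float64(-0.5)) ([-0.012, 0.021, 2.025], np.float64(-0.5))
```

View pics/side24.png

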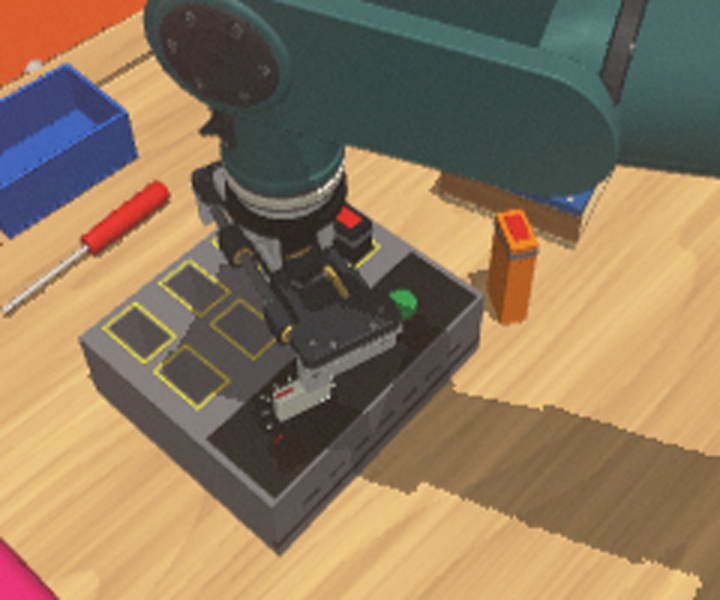

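>>> {"method": "send_rows", "body": {
  "targets": [-0.01, 0, 0.5, -0.2, 0.5, -0.01, 0.01, 1.0, -0.2, 0.5, -0.01, 0.015, 1.5, -0.2, 0.5, -0.01, 0.02, 1.9, -0.2, 0.5, -0.01, 0.02, 2.0, -0.2, 0.5, -0.01, 0.02, 2.0, -0.2, 0.5, -0.01, 0.02, 2.0, -0.2, 0.5, -0.01, 0.02, 2.0, -0.2, 0.95, -0.01, 0.02, 2.0, -0.2, 0.95, -0.01, 0.02, 2.0, -0.2, 0.95, -0.01, 0.02, 2.0, -0.2, 0.95, -0.01, 0.02, 2.0, -0.2, 0.95, -0.01, 0.02, 2.0, -0.2, 0.95],
  "newtons": 20
}}

```text
clock: 33.25
eef_pos: [0.4378, 0.2484, 0.1]
ee_rot: [-0.607, 0.795, -0.006, 0.006]
contact_force: [-0.1, -0.2, 1.4]
grip_width: 0.0116
```

```bash
python3 -c "
from workcell import *;from h import *
s=read_state();st(s);print(np.round(s['torque'],3));p=np.array([.4388,.248]);print(go(s,[*p,.1],135))"
```

```text
t 33.25 pos [437.8 248.4 100. ] yaw -105.3 F [-0.1 -0.2  1.4] w 11.6 q [ 0.41  0.02  1.65 -0.01  1.45 -2.46]
[ 0.126  0.227 -0.013]
([0.003, -0.035, 0.0], np.float64(119.7))
```

>>> {"method": "send_rows", "body": {
  "targets": [0, 0, 0, 6.5, 0.95, 0, 0, 0, 13, 0.95, 0, 0, 0, 19.5, 0.95, 0, 0, 0, 26, 0.95, 0, 0, 0, 32.5, 0.95, 0, 0, 0, 39, 0.95, 0, 0, 0, 45.5, 0.95, 0, 0, 0, 52, 0.95, 0, 0, 0, 58.5, 0.95, 0, 0, 0, 65, 0.95, 0, 0, 0, 71.5, 0.95, 0, 0, 0, 78, 0.95, 0, 0, 0, 84.5, 0.95, 0, 0, 0, 91, 0.95, 0, 0, 0, 97.5, 0.95, 0, 0, 0, 104, 0.95, 0, 0, 0, 110.5, 0.95, 0, 0, 0, 117, 0.95, 0, 0, 0, 120, 0.95, 0, 0, 0, 120, 0.95]
}}

```text
clock: 34.92
eef_pos: [0.4379, 0.2478, 0.1001]
ee_rot: [0.385, 0.923, 0.001, 0.009]
contact_force: [-0.4, -2.2, 2.1]
grip_width: 0.0119
```

```bash
python3 look.py 25; python3 -c "
from workcell import *;from h import *
s=read_state();print(np.round(s['torque'],3));p=np.array([.4388,.248]);print(go(s,[*p,.1],134.9))"
```

```text
t 35.02 pos [437.9 247.9 100.1] yaw 134.8 F [-0.1 -1.4  2.2] w 12.1 q [ 0.41  0.02  1.65 -0.01  1.45 -0.37]
[-0.424  0.091 -0.092]
([-0.018, 0.025, 0.003], np.float64(-0.1))
```

View pics/side25.png

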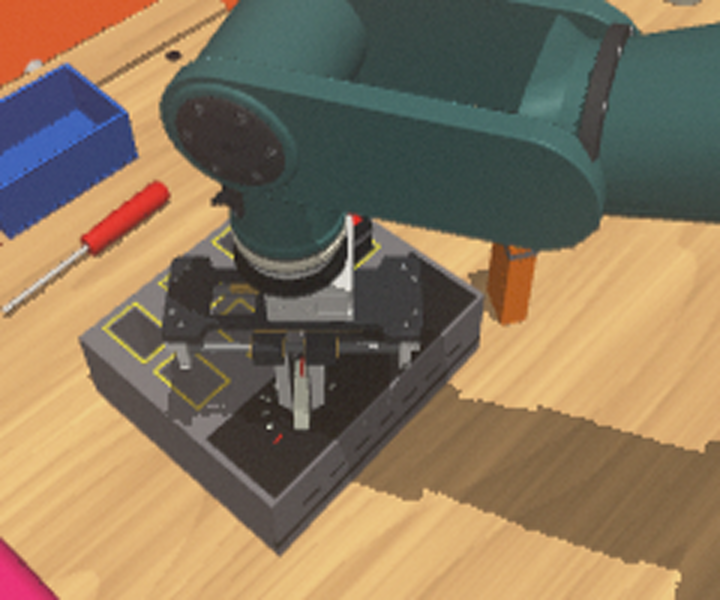

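>>> {"method": "send_rows", "body": {
  "targets": [0, 0, 0, 0, 0.6, 0, 0, 0, 0, 0.6, 0, 0, 0, 0, 0.6, 0, 0, 0, 0, 0.6, 0, 0, -0.7, 0, 0.6, 0, 0, -1.5, 0, 0.6, 0, 0, -2.5, 0, 0.6, 0, 0, -3.3, 0, 0.6, 0, 0, -3.3, 0, 0.6, 0, 0, -3.3, 0, 0.6]
}}

```text
clock: 35.85
eef_pos: [0.437, 0.2488, 0.2006]
ee_rot: [0.384, 0.923, 0.003, 0.01]
contact_force: [1.0, 0.6, -0.4]
grip_width: 0.0376
```

```bash
python3 look.py 26; python3 -c "
from workcell import *;from h import *
F=load('pics/side26.npz');a=F['image'][240:320,255:340,::-1];cv2.imwrite('pics/s26d.png',cv2.resize(a,None,fx=7,fy=7,interpolation=cv2.INTER_CUBIC))
s=read_state();p=to_w(ST,(-.08,-.065));print(p,go(s,[*p,.2],92.9),go(s,[*p,.2],2.9))"
```

```text
t 35.95 pos [435.5 248.1 197.5] yaw 134.8 F [ 0.3 -0.2 -0.5] w 37.5 q [ 0.41 -0.03  1.51 -0.01  1.65 -0.37]
[0.44489689 0.12812926] ([-3.056, -2.597, -0.058], np.float64(41.9)) ([-3.056, -2.597, -0.058], np.float64(131.9))
```

View pics/s26d.png

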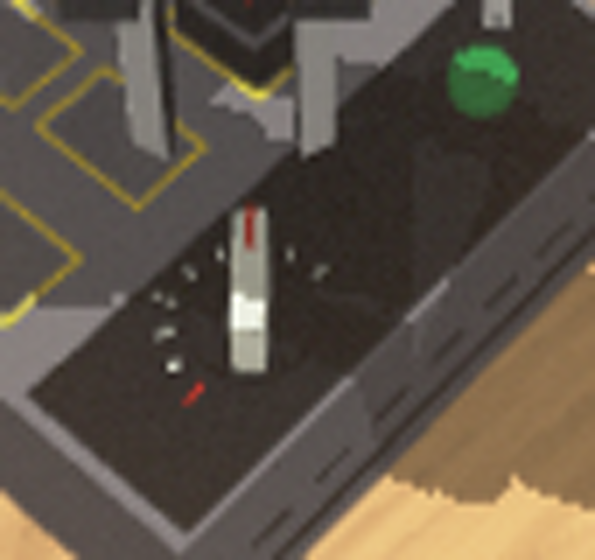

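>>> {"method": "send_rows", "body": {
  "targets": [-0.76, -0.65, -0.05, -7, 1, -1.53, -1.3, -0.05, 3, 1, -2.3, -1.95, -0.05, 10, 1, -3.06, -2.6, -0.05, 17, 1, -3.06, -2.6, -0.05, 24, 1, -3.06, -2.6, -0.05, 31, 1, -3.06, -2.6, -0.05, 38, 1, -3.06, -2.6, -0.05, 42, 1, -3.06, -2.6, -0.05, 42, 1, -3.06, -2.6, -0.05, 42, 1]
}}

```text
clock: 36.78
eef_pos: [0.444, 0.1278, 0.1979]
ee_rot: [0.688, 0.725, 0.002, 0.006]
contact_force: [0.7, 0.7, -1.3]
grip_width: 0.0006
```

```bash
python3 look.py 27
python3 - <<'E'
from workcell import *;from h import *
s=read_state();p=to_w(ST,(-.08,-.065));print(go(s,[*p,.13],92.9),go(s,[*p,.112],92.9))
F=load("pics/side27.npz"); red,wh,c=dial(F,1)
n_,l,q,_=cv2.connectedComponentsWithStats((wh|red).astype(np.uint8)); i=1+np.argmax(q[1:,4]); ys,xs=np.where(l==i)
w=np.array([onz(F,x,y,.122)[:2] for x,y in zip(xs,ys)])*1e3; d=w-w.mean(0); e,v=np.linalg.eigh(np.cov(d.T)); a=v[:,1]
print(len(w),w.mean(0),(np.degrees(np.arctan2(a[1],a[0]))+90)%180-90,"expect -45.1", cv2.minAreaRect(w.astype(np.float32)))
E
```

```text
t 36.88 pos [444.4 127.9 198.6] yaw 93.0 F [ 0.2  0.2 -0.4] w 0.8 q [ 0.16 -0.12  1.59 -0.01  1.66  0.11]
([0.021, -0.011, 2.286], np.float64(0.1)) ([0.024, -0.019, 2.886], np.float64(0.1))
82 [436.90028741 248.00180528] -44.05962275714771 expect -45.1 ((437.8955383300781, 247.2358856201172), (9.360330581665039, 47.79707336425781), 46.76896286010742)
```

View pics/side27.png

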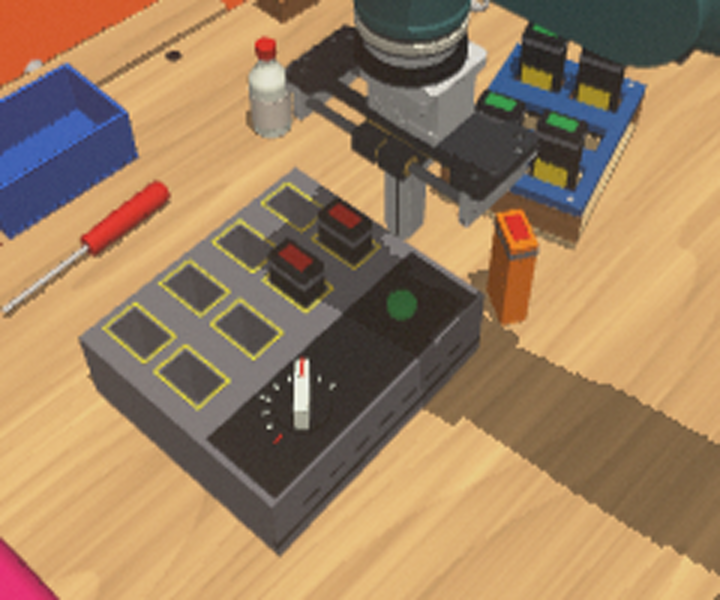

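View pics/top27.png

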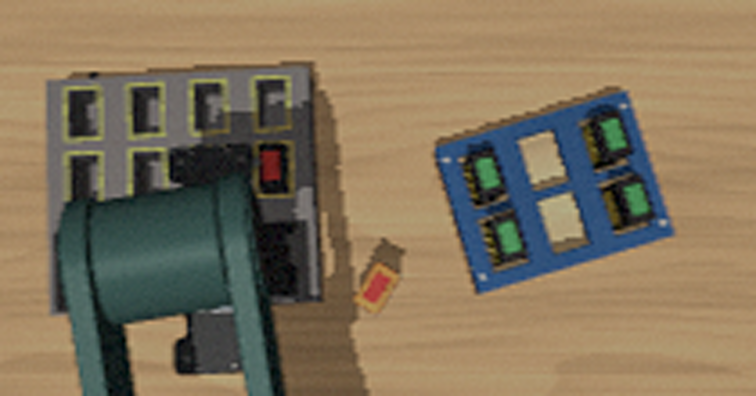

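>>> {"method": "send_rows", "body": {
  "targets": [0.02, -0.01, 0.8, 0, 1, 0.02, -0.01, 1.6, 0, 1, 0.02, -0.015, 2.3, 0, 1, 0.025, -0.02, 2.7, 0, 1, 0.025, -0.02, 2.8, 0, 1, 0.025, -0.02, 2.8, 0, 1, 0.025, -0.02, 2.8, 0, 1]
}}

```text
clock: 37.47
eef_pos: [0.4455, 0.1283, 0.1156]
ee_rot: [0.688, 0.725, 0.003, 0.007]
contact_force: [-0.6, -0.3, 0.5]
grip_width: 0.0005
```

```bash
python3 look.py 28
python3 - <<'E'
from workcell import *;from h import *
s=read_state();p=to_w(ST,(-.08,-.065));print(go(s,[*p,.1],92.9))
F=load("pics/side28.npz");a=F['image'][215:275,290:360,::-1];cv2.imwrite('pics/s28d.png',cv2.resize(a,None,fx=8,fy=8,interpolation=cv2.INTER_CUBIC))
E
```

```text
t 37.57 pos [446.  128.4 116.3] yaw 93.0 F [ 0.4 -0.3  0.7] w 0.3 q [ 0.16 -0.08  1.72 -0.01  1.49  0.11]
([-0.004, -0.045, 0.542], np.float64(0.1))
```

View pics/s28d.png

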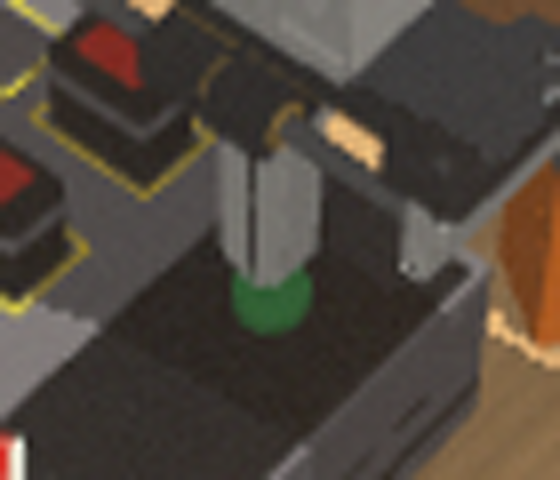

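>>> {"method": "send_rows", "body": {
  "targets": [0, -0.03, 0.15, 0, 1, 0, -0.04, 0.35, 0, 1, 0, -0.04, 0.35, 0, 1, 0, -0.04, 0.35, 0, 1]
}}

```text
clock: 37.9
eef_pos: [0.4452, 0.1284, 0.106]
ee_rot: [0.688, 0.725, 0.004, 0.008]
contact_force: [-0.1, 0.2, 2.7]
grip_width: 0.0002
```

>>> {"method": "send_rows", "body": {
  "targets": [0, 0, 0.1, 0, 1, 0, 0, 0.1, 0, 1, 0, 0, 0.1, 0, 1]
}}

```text
clock: 38.15
eef_pos: [0.4454, 0.1284, 0.1034]
ee_rot: [0.688, 0.725, 0.004, 0.008]
contact_force: [-1.7, -0.1, 3.7]
grip_width: 0.0005
```

>>> {"method": "send_rows", "body": {
  "targets": [0, 0, 0.08, 0, 1, 0, 0, 0.08, 0, 1, 0, 0, 0.08, 0, 1]
}}

```text
clock: 38.4
eef_pos: [0.4454, 0.1284, 0.1013]
ee_rot: [0.688, 0.725, 0.004, 0.008]
contact_force: [-2.2, -0.4, 4.7]
grip_width: 0.0006
```

>>> {"method": "send_rows", "body": {
  "targets": [0, 0, 0.06, 0, 1, 0, 0, 0.06, 0, 1, 0, 0, 0.06, 0, 1]
}}

```text
clock: 38.65
eef_pos: [0.4455, 0.1284, 0.1011]
ee_rot: [0.688, 0.725, 0.005, 0.008]
contact_force: [-5.0, -0.8, 10.8]
grip_width: 0.0004
```

>>> {"method": "send_rows", "body": {
  "targets": [0, 0, 0.06, 0, 1, 0, 0, 0.06, 0, 1, 0, 0, 0.06, 0, 1]
}}

```text
clock: 38.9
eef_pos: [0.4455, 0.1284, 0.1011]
ee_rot: [0.688, 0.725, 0.005, 0.008]
contact_force: [-4.6, -0.4, 12.0]
grip_width: 0.0005
```

```bash
python3 look.py 29
python3 - <<'E'
from workcell import *;from h import *
F=load("pics/side29.npz");a=F['image'][215:275,290:360,::-1];cv2.imwrite('pics/s29d.png',cv2.resize(a,None,fx=8,fy=8,interpolation=cv2.INTER_CUBIC))
E
```

```text
t 39.0 pos [445.5 128.4 101.1] yaw 93.0 F [-4.1 -0.7 11.9] w 0.5 q [ 0.16 -0.07  1.74 -0.01  1.46  0.11]
```

View pics/s29d.png

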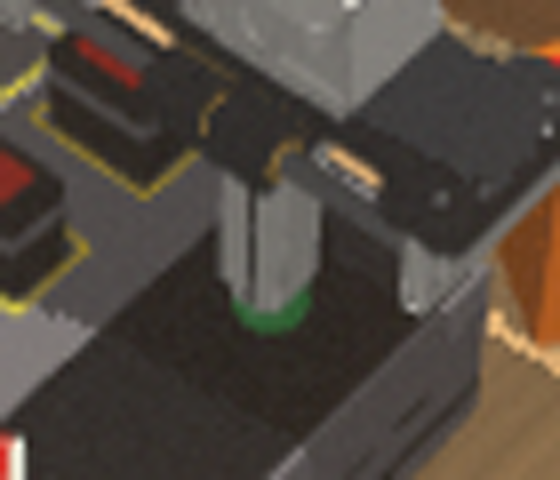

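>>> {"method": "send_rows", "body": {
  "targets": [0, 0, -0.3, 0, 1, 0, 0, -1, 0, 1, 0, 0, -2, 0, 1, 0, 0, -3.2, 0, 1, 0, 0, -4.3, 0, 1, -1, -1, -4.6, 0, 1, -2, -2, -4.6, 0, 1, -3, -3, -4.6, 0, 1, -4, -4, -4.6, 0, 1, -4.5, -4, -4.6, 0, 1, -4.5, -4, -4.6, 0, 1, -4.5, -4, -4.6, 0, 1]
}}

```text
clock: 40.0
eef_pos: [0.3299, -0.0124, 0.2373]
ee_rot: [0.689, 0.724, 0.005, 0.008]
contact_force: [0.2, 0.5, 0.1]
grip_width: 0.0005
```

```bash
python3 look.py 30
python3 - <<'E'
from h import *
for n in('side','top'):
    F=load(f'pics/{n}30.npz'); 
    red,wh,c=dial(F,1)
    n_,l,q,_=cv2.connectedComponentsWithStats((wh|red).astype(np.uint8)); i=1+np.argmax(q[1:,4]); ys,xs=np.where(l==i)
    w=np.array([onz(F,x,y,.122)[:2] for x,y in zip(xs,ys)])*1e3; d=w-w.mean(0); e,v=np.linalg.eigh(np.cov(d.T)); a=v[:,1]
    print(n,len(w),w.mean(0),(np.degrees(np.arctan2(a[1],a[0]))+90)%180-90)
    h=hsv(F);H,S_,V=[h[...,i].astype(int) for i in range(3)]
    print([np.round(c,1).tolist()+[int(q[4])] for c,q in blobs((H>45)&(H<85)&(S_>110)&(V>60),15)])
E
```

```text
t 40.1 pos [330.4 -11.5 237.2] yaw 93.0 F [-0.8  0.1 -0.1] w 1.1 q [-0.21 -0.44  1.75  0.    1.81 -0.26]
side 76 [436.2924842 248.4389609] -43.93689842164258
[[391.5, 165.4, 30], [356.2, 183.6, 36], [377.1, 190.4, 36], [323.6, 251.0, 74]]
top 29 [437.65324241 249.16272986] -50.083968185547945
[[395.0, 211.8, 40], [360.0, 222.5, 36], [401.5, 229.9, 37], [366.1, 240.3, 35], [293.0, 247.6, 36]]
```

View pics/side30.png

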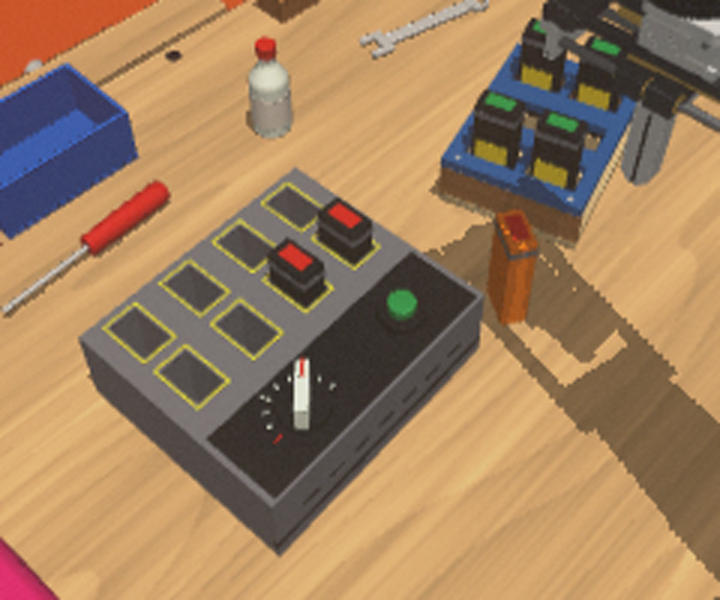

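View pics/top30.png

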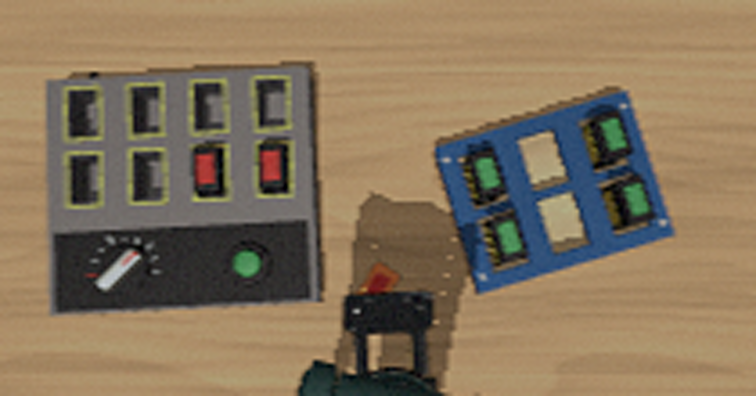

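```bash
python3 -c "
from workcell import *
print(close_job())"
```

```text
the job is handed in; nothing more can be done
None
```

I lifted all four green packs straight out of the station and stood each in its own rack pocket. I then turned the dial from 1 h to 6 h, pressed the start button fully down and let it come up, and handed the job in at about 40 s.

**Last checks before handing in:**
- **Packs:** Both views show the four green packs upright in the rack and the two red ones still in their bays. The orange look-alike was not touched.
- **Rack:** It was never seen to move.
- **Dial:** It read about -44° in the side view and -50° in the coarser top view, against -45° expected. They disagree by 6°, but both are nearest the 6 h stop. The two ticks beyond the pointer, 7 and 8 h, also fit.
- **Button:** It travelled about 6 mm to a hard stop at 11–12 N. Afterwards it was back at its starting pixel position in both views.
- **Tool tilt:** The tool drifted up to about 2° off vertical during the run. I could not correct that through the interface, and it caused no visible trouble.

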